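Pack up a level rest for the tray flap

ROBOT

A 7-joint arm with a two-finger parallel gripper is mounted at the origin on the work surface. World frame = base frame: x ahead of the robot, y to its left, z up, the work surface at z = 0. Lengths are in m, angles in rad, forces in N, time in s.
With the tool pointing down it reaches from about 0.35 to 0.9 m from the base axis. Payload 19.9 kg.
Tool frame: the origin (TCP) lies at the very end of the fingers, on their centre line; the grasp point (between the pads) lies 19 mm behind it; x points along the fingers, y is the direction in which the jaws open and shut, and the axes are right-handed (so a half turn about x gives the same grasp; the last joint's range is limited). The gripper opens to 94 mm and grips with 3 to 60 N. Pads are 16 mm wide; open, the fingers measure 119 mm over their backs; the gripper's body (75 mm by 177 mm) begins 78 mm behind the grasp point.
Start: joints at [1.105, 0.417, -0.01, 1.614, 0.005, 1.111, -0.053], TCP at [0.258, -0.569, 0.181] pointing down, gripper open.
Joint ranges: [-2.81, 2.81], [-0.39, 2.02], [-1.27, 1.25], [0.06, 2.57], [-1.19, 4.33], [0.19, 2], [-2.82, 2.82]. Speed limits (rad/s): [1.89, 1.89, 2.39, 2.39, 3.01, 3.01, 3.01].

INTERFACE

Orientations are given as a unit quaternion [x, y, z, w].
In Python, from rig import telemetry, eyes, r gives the robot as it stands. The module is installed in compiled form; this text tells all that it offers.
- The arm moves only by the tool arm_command, never from a script. Its argument "motion" is text: rows parted by semicolons, each of 7 numbers parted by spaces: the shift along the tool's x, y, z in mm, then the turn, a rotation vector about the tool's x, y, z in degrees, then the opening, from 0 (shut) to 1 (fully open). A call has 1 to 12 rows; each row shifts and turns the commanded pose from where the row before left it, along the tool's axes as they then stand; what a row does not reach is not made up. A row lasts 1/12 s, in which the tool goes at most 41.7 mm and 7.16 degrees, less where a joint would pass 70% of its speed; a pose out of reach is approached as far as the arm can. A call with a gripper value outside its range is refused whole. The fingers move at their own pace and stop on an object; "newtons" is the grip in N (left out, the last holds). Time passes only in rows, so rows that do not move let the fingers close. It gives the time, the measured TCP pose, the force and the opening at its end, in the units of the state.
- telemetry.read_state(): the state, without advancing time (a new reading comes with each control period).
- eyes.camera(name): name is "scene" or "top" or "wrist"; returns a dict with "image" (384x512x3 uint8, red, green, blue), "fx", "fy", "cx", "cy" (pixels), "distortion" ([k1, k2, p1, p2, k3] as OpenCV has them; the pictures are not rectified), "rvec" (rotation vector, rad) and "tvec" (3), from world to camera coordinates, as OpenCV has them. Camera axes: x right, y down, z forward; pixel columns grow to the right and rows downward; lengths in m; the calibration is good to about 2 mm. A picture is of the moment at which its call begins. There is no depth.
- r.finish_job(): hands the job in, once; it reports no verdict.
The state is a dict: "clock": time; "joint_pos": joint angles; "qvel": joint speeds; "effort": joint torques, N m; "tcp_pos": TCP position; "tool_rot": TCP orientation; "ft_force": force on the tool from outside, world axes, zero at the start; "wrist_torque": the same for the moment, N m; "grip_width": finger opening in m.
Only numpy, scipy, OpenCV 4.12 (cv2) and the standard library are available. Lean on these libraries where they do the work, as an engineer would, in place of code of your own. Each camera call takes 0.05 s, during which the arm holds its last target. There are 200 camera calls.

TASK

On the hinge side of the grey cartridge tray, pile the three tapered wooden offcuts one on another, with their tapers set against each other so that the pile is steady and its top is level with the tray's rim. Then fold the clear flap right over and lower it, without letting it drop, so that it lies open and level on the pile. Leave the other things on the shelf where they are.

Things in the scene. Friction and masses are not known exactly. Their poses are not given: they have to be found in the camera images.
- steep_offcut: Walnut offcut 112 mm long (own x), 56 mm wide (own y), with flat underside and upright sides; its flat top slopes up towards its +x end by 0.21 rad (12 degrees), 14 mm thick at the thin -x end, 26 mm above the origin, 38 mm at the thick +x end. Origin: middle of the underside. The thin end is cut slightly askew. About 0.11 kg. It starts lying on its underside on the shelf.
- long_offcut: Walnut offcut 118 mm long (own x), 58 mm wide (own y), flat underside, upright sides; flat top slopes up towards +x by 0.12 rad (7 degrees), 18 mm thick at the thin -x end, 25 mm above the origin, 32 mm at the thick +x end. Origin: middle of the underside. One corner of the thick end is sawn off. About 0.11 kg. It starts lying on its underside on the shelf.
- short_offcut: Walnut offcut 100 mm long (own x), 54 mm wide (own y), flat underside, upright sides; flat top slopes up towards +x by 0.09 rad (5 degrees), 20 mm thick at the thin end, 24.6 mm over the origin (middle of the underside), 29 mm at the thick +x end. Askew ends. 0.11 kg, lies on its underside. The steep taper equals the long and short ones together: set against them it gives a level pile 75 mm high.
- tray: Grey plastic cartridge tray fixed to the shelf, 170 mm (own x) by 140 mm (own y) by 75 mm high, rim at 75 mm. Origin: middle of its underside; the flap is hinged along the rim of the +y side, and the shelf is clear for 150 mm beyond that side. A foot flange 6 mm high stands out 6 mm all round. Cartridges lie in foam inside.
- flap (a joint): Angle of the clear flap in rad: 0 shut on the tray, 1.57 upright, 3.14 folded right over and level, pointing away from the tray. With nothing under it, it falls on to 3.45. The flap is a 5 mm plate, 140 mm from hinge to front edge, 170 mm along the hinge, 0.14 kg, on a free hinge: let go anywhere between, it falls shut or open. It starts shut.
- hinge_middle (a point): Middle of the flap's hinge line, at 77.5 mm height above the shelf, over the middle of the tray's +y side. The hinge line runs along the tray's x axis and the flap's mid-plane passes through it, so that the flap folded right over and level has its lower face 75 mm above the shelf.
- flap_tab (a point): Middle of the grey pull tab that stands out from the middle of the flap's front edge (tray's -y side when shut): 32 mm long outwards, 24 mm wide along the hinge direction, 5 mm thick, free on both sides and below. The point is 156 mm from the hinge line.
- headshell: Bystander: black headshell with cartridge, 60 mm long, loose. Origin near its middle, at the shelf.
- dish: Bystander: white ceramic dish, 110 mm across, 28 mm high, loose. Origin: middle of its underside.
- screwdriver: Bystander: small steel screwdriver, 150 mm long (own x), 26 mm thick, loose. Origin: under its middle.
- balance_gauge: Bystander: red plastic stylus balance gauge, 110 mm long (own x), 34 mm wide, 27 mm high, loose. Origin: middle of its underside.
- record_brush: Bystander: wooden record brush, 95 mm long (own x), 30 mm wide, 28 mm high, loose. Origin: middle of its underside.
- record_weight: Bystander: round aluminium record weight, 74 mm across, 42 mm high, loose. Origin: middle of its underside.
Not all that is in view belongs to the job. Leave any green or pink look-alike of the short_offcut alone.

How it is judged:
On the way, in this order (a step that is already met when the one before it is completed fails the run):
1. the three offcuts stand in one pile on the hinge side of the tray, let go and at rest, with the flap still shut (horizontal distance between steep_offcut and long_offcut below 0.04 m and horizontal distance between each of steep_offcut, long_offcut and short_offcut below 0.04 m and y of steep_offcut in the frame of tray between 0.09 and 0.25 m and contact force between the fingers and steep_offcut below 0.1 N and contact force between the fingers and long_offcut below 0.1 N and contact force between the fingers and short_offcut below 0.1 N and linear speed of each of steep_offcut, long_offcut, short_offcut below 0.02 m/s and value of joint flap below 0.3 rad), for 0.2 s.
2. the flap is swung up past upright (value of joint flap above 1.6 rad), for 0.05 s.
At the end, for the whole second after the job is handed in: The flap lies folded right over on the pile, still and level within 0.05 rad (3 degrees); the three offcuts are in one pile on the hinge side of the tray, their middles within 40 mm of one another as seen from above, all at rest (value of joint flap between 3.09 and 3.19 rad and velocity of joint flap between -0.05 and 0.05 rad/s and horizontal distance between steep_offcut and long_offcut below 0.04 m and horizontal distance between each of steep_offcut, long_offcut and short_offcut below 0.04 m and y of steep_offcut in the frame of tray between 0.09 and 0.25 m and linear speed of each of steep_offcut, long_offcut, short_offcut below 0.02 m/s); the robot touches nothing.
It fails at once if the flap was let drop while it was being opened (opening faster than 5 rad/s) (velocity of joint flap above 5 rad/s).
It fails at once if a bystander was moved by more than 30 mm (distance of any of headshell, dish, screwdriver, balance_gauge, record_brush, record_weight from where it was at the start of the episode above 0.03 m).
It also fails if it takes over 72 s, if anything falls off the work surface, if the arm or the gripper's body presses on something with over 40 N, if the wrist force passes 120 N, or if a joint passes its speed limit or range.

## Working session

There is one attempt and no reset: what is moved stays moved. The work goes in short steps, Python scripts to look and compute and a tool call to move; the robot and the scene stay as the last step left them, time stands still between calls to the robot, and variables do not carry over. Pictures are saved under pics/ and viewed, about 8 in all and at most 12, crops included, and the job is handed in when it is done.

Besides the shell and the picture viewer there is one more tool, called by a JSON object that holds its "api" and its "payload", one argument or row to a line. arm_command: Moves the arm, as the interface text tells. Its arguments: {"type":"object","properties":{"motion":{"type":"string"},"newtons":{"type":"number"}},"required":["motion"]}

```bash
mkdir -p pics; cat > h.py <<'E'
import numpy as np, cv2
from rig import telemetry, eyes, r
def shot(n,tag):
    c=eyes.camera(n); cv2.imwrite(f'pics/{tag}.png',cv2.cvtColor(c['image'],cv2.COLOR_RGB2BGR))
    np.savez(f'pics/{tag}.npz',**{k:np.array(v) for k,v in c.items()}); return c
def load(tag): return dict(np.load(f'pics/{tag}.npz'))
def K(c): return np.array([[c['fx'],0,c['cx']],[0,c['fy'],c['cy']],[0,0,1]],float)
def ray(c,uv):
    p=cv2.undistortPoints(np.array(uv,float).reshape(-1,1,2),K(c),np.array(c['distortion'],float)).reshape(-1,2)
    R=cv2.Rodrigues(np.array(c['rvec'],float))[0]; t=np.array(c['tvec'],float).ravel()
    return -R.T@t, np.c_[p,np.ones(len(p))]@R
def onz(c,uv,z):
    o,d=ray(c,uv); z=np.broadcast_to(z,len(d)); return o+d*((z-o[2])/d[:,2])[:,None]
def proj(c,P):
    return cv2.projectPoints(np.array(P,float).reshape(-1,1,3),np.array(c['rvec'],float),np.array(c['tvec'],float),K(c),np.array(c['distortion'],float))[0].reshape(-1,2)
E
python3 - <<'E'
from h import *
a=shot('scene','s0'); b=shot('top','t0')
for c in(a,b): print(ray(c,[[256,192]]))
for n in('s0','t0'):
    i=cv2.imread(f'pics/{n}.png'); cv2.imwrite(f'pics/{n}b.png',cv2.resize(i,(800,600),interpolation=cv2.INTER_CUBIC))
print(telemetry.read_state())
E
```

```text
(array([1.0190423 , 0.40951617, 0.80035074]), array([[-0.49353645, -0.39560084, -0.77465541]]))
(array([0.32168041, 0.05909268, 1.67726952]), array([[ 0.14561048, -0.00103048, -0.98961464]]))
{'clock': 0.1, 'joint_pos': array([ 1.10449116,  0.41791028, -0.01027378,  1.61408856,  0.00471701,
        1.11071148, -0.05302276]), 'qvel': array([-2.49644020e-04, -2.37813039e-03,  8.15667485e-04, -1.01168095e-03,
        6.13032799e-05, -1.59633727e-03,  3.50590652e-04]), 'effort': array([ 2.30649566e-03, -8.52587342e+01,  6.40813485e-01, -4.26692820e+01,
       -4.88446536e-02,  1.64462475e-02,  9.55699375e-05]), 'tcp_pos': array([ 0.25740854, -0.56913761,  0.18020119]), 'tool_rot': array([-0.6910985 , -0.14942085,  0.69133866, -0.14868466]), 'ft_force': array([ 0.0372901 , -0.3280606 , -0.57738121]), 'wrist_torque': array([ 0.0406674 , -0.01480192,  0.00737079]), 'grip_width': 0.09425706408772161}
```

View pics/t0b.png

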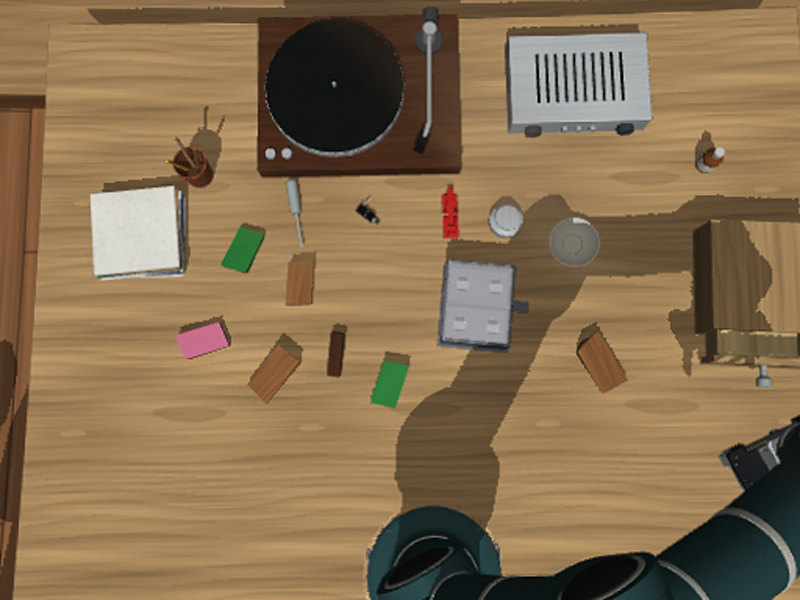

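View pics/s0b.png

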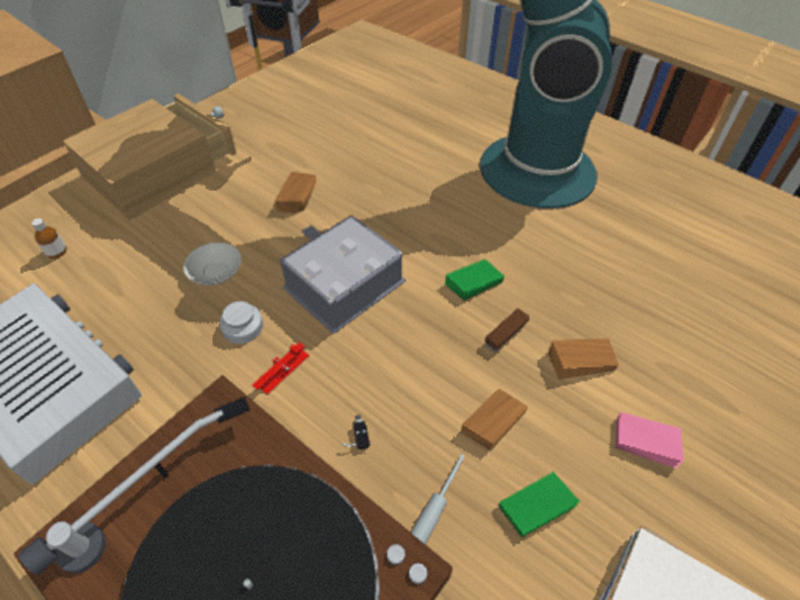

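The top view shows the wooden offcuts at about (300,280), (275,372) and (601,360). Things that could be mistaken for them are green (243,248) and (390,380), pink (203,340) and the dark record brush (336,352). The tray is at (478,305) with its tab at (520,307), so the hinge is on the left, world +y. Next I'll take one close crop of the three.

```bash
python3 - <<'E'
from h import *
t=cv2.imread('pics/t0.png'); s=cv2.imread('pics/s0.png')
T=[(192,179),(176,238),(385,231)]; S=[(316,268),(373,229),(189,123)]
rows=[]
for im,L in((t,T),(s,S)):
    rows.append(np.hstack([cv2.resize(im[y-26:y+26,x-26:x+26],(265,265),interpolation=cv2.INTER_CUBIC) for x,y in L]))
cv2.imwrite('pics/crop.png',np.vstack(rows))
c=load('t0'); hsv=cv2.cvtColor(t,cv2.COLOR_BGR2HSV)
for x,y in T:
    print(hsv[y,x], 'table',hsv[y+30,x+20])
for n,uv in dict(A=(300,280),B=(275,372),C=(601,360),greenN=(390,380),brush=(336,352),tabend=(527,307)).items():
    print(n,onz(c,[np.array(uv)*.64],0.025)[0].round(3))
print('tray top corners',onz(c,np.array([(447,260),(516,262),(510,350),(440,346)])*.64,0.08).round(3))
E
```

```text
[ 14 149 140] table [ 17 115 148]
[ 13 152 139] table [ 17 116 160]
[ 14 151 135] table [ 17 116 161]
A [0.613 0.273 0.025]
B [0.416 0.325 0.025]
C [ 0.429 -0.363  0.025]
greenN [0.394 0.082 0.025]
brush [0.456 0.196 0.025]
tabend [ 0.545 -0.214  0.025]
tray top corners [[ 0.64  -0.043  0.08 ]
 [ 0.632 -0.186  0.08 ]
 [ 0.449 -0.166  0.08 ]
 [ 0.46  -0.023  0.08 ]]
```

View pics/crop.png

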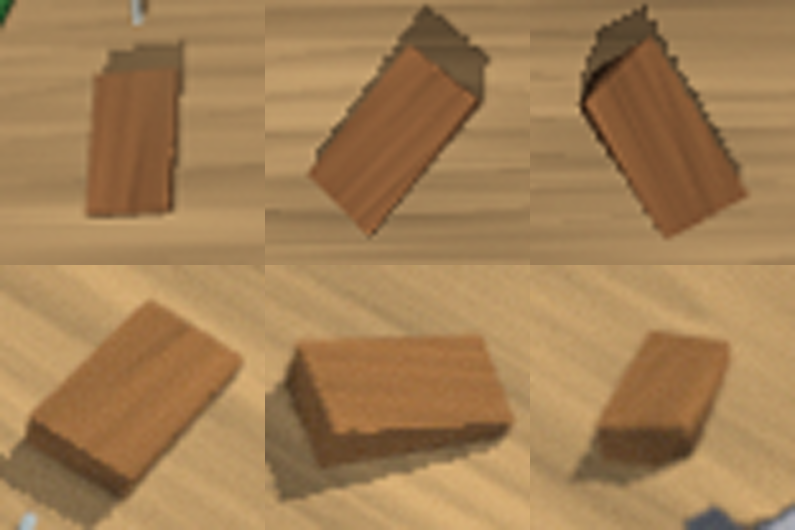

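Shadows and sizes suggest A (left) is the short offcut, B (middle) is the steep one, with its thick end at the far +x end, and C (right) is the long one. I'll check this by measuring.

```bash
cat >> h.py <<'E'
def blob(im,seed,lo=(8,125,85),hi=(15,255,255)):
    hsv=cv2.cvtColor(im,cv2.COLOR_RGB2HSV); m=cv2.inRange(hsv,lo,hi)
    m=cv2.morphologyEx(m,cv2.MORPH_OPEN,np.ones((3,3)))
    n,l,st,ce=cv2.connectedComponentsWithStats(m)
    k=min(range(1,n),key=lambda i:np.hypot(*(ce[i]-seed))+(1e4 if st[i,4]<120 else 0))
    return (l==k).astype(np.uint8)
def block(c,seed,zn,zk,ax,**kw):
    "top-face rectangle; zn/zk heights of thin/thick end; ax rough world dir to thick end"
    m=blob(c['image'],seed,**kw); cn=max(cv2.findContours(m,0,1)[0],key=len)
    p=cn.reshape(-1,2).astype(float)
    w=onz(c,p,(zn+zk)/2)
    d=np.array(ax,float); d/=np.hypot(*d)
    for _ in range(3):
        s=(w[:,:2]-w[:,:2].mean(0))@d; s=(s-s.min())/(np.ptp(s)); w=onz(c,p,zn+(zk-zn)*s)
        (ctr,sz,a)=cv2.minAreaRect((w[:,:2]*1000).astype(np.float32))
        a=np.deg2rad(a); e=np.array([np.cos(a),np.sin(a)])
        if sz[0]<sz[1]: e=np.array([-e[1],e[0]])
        d=e*np.sign(e@d)
    return np.array(ctr)/1000, sorted(sz), np.arctan2(d[1],d[0]), int(m.sum())
E
python3 - <<'E'
from h import *
c=load('t0'); s=load('s0')
print('cal',onz(c,[[192,179]],.025), )
for n,uv,uvs,z,ax in(('A short',(192,179),(316,268),(.02,.029),(1,0)),('B steep',(176,238),(373,229),(.014,.038),(.8,-.6)),('C long',(385,231),(189,123),(.018,.032),(.8,.6))):
    print(n,'top',block(c,np.array(uv),*z,ax)); print(n,'scene',block(s,np.array(uvs),*z,ax))
# tray: grey, non-wood
h=cv2.cvtColor(c['image'],cv2.COLOR_RGB2HSV)
for p in[(478,305),(522,307),(445,300),(450,320),(478,347)]: print(p,h[int(p[1]*.64),int(p[0]*.64)])
E
```

```text
cal [[0.61325093 0.27266455 0.025     ]]
A short top (array([0.60990167, 0.27439276]), [57.348915100097656, 94.49100494384766], np.float64(-0.01083400563055143), 482)
A short scene (array([0.61315955, 0.2753992 ]), [56.18628692626953, 106.82305908203125], np.float64(-0.07029120749544232), 783)
B steep top (array([0.4134166 , 0.33048166]), [62.04057312011719, 112.70315551757812], np.float64(-0.7118421867216778), 615)
B steep scene (array([0.42257736, 0.3314155 ]), [72.84477233886719, 128.25550842285156], np.float64(-0.6778562564706315), 781)
C long top (array([ 0.42451587, -0.36061884]), [64.59895324707031, 117.26073455810547], np.float64(0.5247468643442319), 655)
C long scene (array([ 0.42290802, -0.35902075]), [68.56929016113281, 120.16671752929688], np.float64(0.5284829131689633), 337)
(478, 305) [126   8 153]
(522, 307) [115  23  66]
(445, 300) [110  29 104]
(450, 320) [120   6 164]
(478, 347) [111  31  57]
```

Lengths come out at 94, 113 and 117 mm against the true 100, 112 and 118, so A is short, B is steep and C is long. I'll build the pile with long at the bottom (thick end to tray +x), steep reversed on it and short on top. This keeps the tilts smallest.

```bash
cat >> h.py <<'E'
from scipy.spatial.transform import Rotation as Ro
def go(p,jaw,tilt=0,pitchdir=None):
    "print tool-frame shift (before turning) and turn, to reach TCP p, tool down, jaw axis yaw (mod pi choice nearest)"
    st=telemetry.read_state(); R=Ro.from_quat(st['tool_rot']); M=R.as_matrix()
    best=None
    for k in(0,np.pi):
        y=np.array([np.cos(jaw+k),np.sin(jaw+k),0]); x=np.array([0,0,-1.]); T=np.c_[x,y,np.cross(x,y)]
        T=T@Ro.from_rotvec([0,tilt,0]).as_matrix() if k==0 else T@Ro.from_rotvec([0,-tilt,0]).as_matrix()
        rv=np.rad2deg((R.inv()*Ro.from_matrix(T)).as_rotvec())
        print('opt',k>0,'turn',rv.round(1),'j7',st['joint_pos'][6].round(2),'shift after turn',(T.T@(np.array(p)-st['tcp_pos'])*1000).round(1))
    print('t',st['clock'],'tcp',st['tcp_pos'].round(4),'shift now',(M.T@(np.array(p)-st['tcp_pos'])*1000).round(1),'jawyaw',np.arctan2(M[1,1],M[0,1]).round(3),'down',M[:,0].round(3),'w',round(st['grip_width'],4),'F',st['ft_force'].round(1))
E
python3 - <<'E'
from h import *
go((.4245,-.3606,.18),.525+np.pi/2)
E
```

```text
opt False turn [ 1.743e+02  1.000e-01 -0.000e+00] j7 -0.05 shift after turn [2.000e-01 9.670e+01 2.491e+02]
opt True turn [-5.7  0.   0.1] j7 -0.05 shift after turn [ 2.000e-01 -9.670e+01 -2.491e+02]
t 0.1 tcp [ 0.2574 -0.5691  0.1802] shift now [   0.3 -121.1 -238.2] jawyaw -1.146 down [-0.001  0.001 -1.   ] w 0.0943 F [ 0.  -0.3 -0.6]
```

{"api": "arm_command", "payload": {
  "motion": "0 -15 -30 -0.7 0 0 1;0 -15 -30 -0.7 0 0 1;0 -15 -30 -0.7 0 0 1;0 -15 -30 -0.7 0 0 1;0 -15 -30 -0.7 0 0 1;0 -15 -30 -0.7 0 0 1;0 -15 -30 -0.7 0 0 1;0 -16 -28 -0.8 0 0 1",
  "newtons": 25
}}

```text
clock: 0.77
tcp_pos: [0.4163, -0.3527, 0.1806]
tool_rot: [-0.683, -0.184, 0.683, -0.183]
ft_force: [0.6, -0.7, 0.6]
grip_width: 0.094
```

```bash
python3 - <<'E'
from h import *
c=shot('wrist','w1'); print(ray(c,[[256,192]]))
go((.4245,-.3606,.01),.525+np.pi/2)
E
```

```text
(array([ 0.48997564, -0.31023124,  0.38475814]), array([[-0.23584991, -0.13417482, -0.96262287]]))
opt False turn [-1.796e+02 -1.000e-01 -2.000e-01] j7 -0.44 shift after turn [170.7 -14.1  -2.9]
opt True turn [ 0.4 -0.1  0.1] j7 -0.44 shift after turn [170.7  14.1   2.9]
t 0.8167 tcp [ 0.42   -0.3469  0.1807] shift now [170.7  14.3   3.4] jawyaw -1.038 down [ 0.001  0.002 -1.   ] w 0.0941 F [4.9 6.2 0.8]
```

View pics/w1.png

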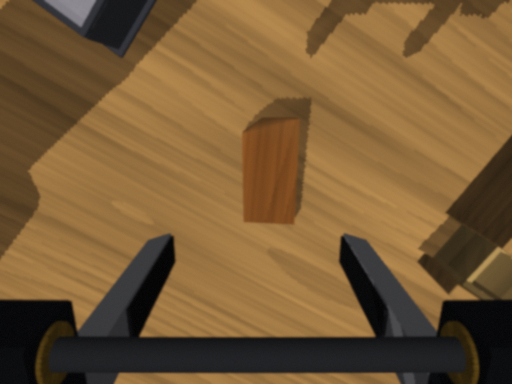

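The wrist view shows the long offcut at (272,170) with its sawn-off corner at the thick end, top left, which confirms it. The tray corner is at top left.

```bash
python3 - <<'E'
from h import *
c=load('w1')
for hi in((15,255,255),(13,255,255)):
    b=block(c,np.array((272,170)),.018,.032,(.86,.5),hi=hi); print(b)
print('top-face corners px->', onz(c,[(243,222),(294,223),(299,118),(268,118),(243,132)],[.018,.018,.032,.032,.0305]).round(4))
go((b[0][0],b[0][1],.012),b[2]+np.pi/2)
E
```

```text
(array([ 0.42654449, -0.3629386 ]), [59.17190933227539, 119.83345794677734], np.float64(0.5250720696028444), 5645)
(array([ 0.4290509 , -0.37187888]), [2.1949920654296875, 7.954588413238525], np.float64(0.6423714991580888), 15)
top-face corners px-> [[ 0.362  -0.3663  0.018 ]
 [ 0.3901 -0.4171  0.018 ]
 [ 0.4918 -0.358   0.032 ]
 [ 0.4762 -0.3312  0.032 ]
 [ 0.4514 -0.3164  0.0305]]
opt False turn [1.737e+02 1.000e-01 2.000e-01] j7 -0.44 shift after turn [168.7 -25.4  -7.7]
opt True turn [-6.3 -0.1  0.1] j7 -0.44 shift after turn [168.7  25.4   7.7]
t 0.8167 tcp [ 0.42   -0.3469  0.1807] shift now [168.6  26.3   5.2] jawyaw -1.038 down [ 0.001  0.002 -1.   ] w 0.0941 F [4.9 6.2 0.8]
```

{"api": "arm_command", "payload": {
  "motion": "30 0 0 0 0 0 1;30 0 0 0 0 0 1;30 0 0 0 0 0 1;0 0 0 0 0 0 1;0 0 0 0 0 0 1"
}}

```text
clock: 1.23
tcp_pos: [0.4147, -0.3539, 0.0902]
tool_rot: [-0.682, -0.184, 0.684, -0.182]
ft_force: [0.6, 0.4, 1.7]
grip_width: 0.094
```

```bash
python3 - <<'E'
from h import *
go((.4265,-.363,.006),.525+np.pi/2)
E
```

```text
opt False turn [ 1.8e+02  2.0e-01 -1.0e-01] j7 -0.46 shift after turn [ 84.2 -13.7   5.6]
opt True turn [-0.   0.1  0.2] j7 -0.46 shift after turn [84.2 13.7 -5.6]
t 1.2333 tcp [ 0.4147 -0.3539  0.0902] shift now [84.2 14.  -5.7] jawyaw -1.047 down [-0.002  0.002 -1.   ] w 0.094 F [0.6 0.4 1.7]
```

{"api": "arm_command", "payload": {
  "motion": "28 5 -2 0 0 0 1;28 5 -2 0 0 0 1;28 4 -1.7 0 0 0 1;0 0 0 0 0 0 1;0 0 0 0 0 0 0;0 0 0 0 0 0 0;0 0 0 0 0 0 0;0 0 0 0 0 0 0;0 0 0 0 0 0 0",
  "newtons": 25
}}

```text
clock: 1.98
tcp_pos: [0.4279, -0.3641, 0.0081]
tool_rot: [0.683, 0.183, -0.683, 0.184]
ft_force: [-0.5, 0.5, -0.3]
grip_width: 0.0639
```

{"api": "arm_command", "payload": {
  "motion": "0 0 0 0 0 0 0;0 0 0 0 0 0 0;-20 0 0 0 0 0 0;-30 0 0 0 0 0 0;-35 0 0 0 0 0 0;-35 0 0 0 0 0 0;-35 0 0 0 0 0 0;-25 0 0 0 0 0 0;0 0 0 0 0 0 0"
}}

```text
clock: 2.73
tcp_pos: [0.4292, -0.365, 0.1921]
tool_rot: [0.684, 0.181, -0.681, 0.185]
ft_force: [0.5, -0.3, 0.9]
grip_width: 0.004
```

```bash
python3 - <<'E'
from h import *
go((.5,.05,.19),-.09+np.pi/2)
E
```

```text
opt False turn [-144.8    0.4   -0.3] j7 -0.44 shift after turn [  2.1 419.7  33.2]
opt True turn [35.2 -0.3 -0.3] j7 -0.44 shift after turn [   2.1 -419.7  -33.2]
t 2.7333 tcp [ 0.4292 -0.365   0.1921] shift now [   0.6 -323.8 -269. ] jawyaw -1.047 down [ 0.006 -0.005 -1.   ] w 0.004 F [ 0.5 -0.3  0.9]
```

Width 4 mm means the grasp missed, so I'll look.

```bash
python3 - <<'E'
from h import *
c=shot('wrist','w2')
b=block(c,np.array((272,170)),.018,.032,(.86,.5)); print(b)
E
```

```text
(array([ 0.42719525, -0.36258624]), [59.15390396118164, 119.48529052734375], np.float64(0.5266585479537181), 5267)
```

View pics/w2.png

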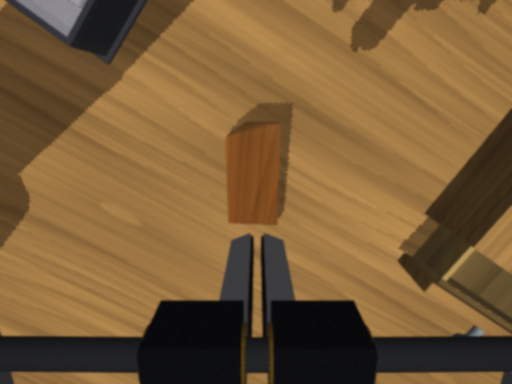

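The block is untouched at (253,175). The fingers were simply still closing when I lifted, at about 6 mm per row. I'll repeat with more rows.

{"api": "arm_command", "payload": {
  "motion": "0 0 0 0 0 0 0.85;0 0 0 0 0 0 0.85;0 0 0 0 0 0 0.85;0 0 0 0 0 0 0.85;0 0 0 0 0 0 0.85;0 0 0 0 0 0 0.85;30 0 0 0 0 0 0.85;32 -1 1 0 0 0 0.85;32 -1 1 0 0 0 0.85;0 0 0 0 0 0 0.85;0 0 0 0 0 0 0.85;0 0 0 0 0 0 0.85"
}}

```text
clock: 3.78
tcp_pos: [0.4254, -0.3634, 0.0944]
tool_rot: [0.683, 0.183, -0.683, 0.184]
ft_force: [0.1, -0.7, 0.7]
grip_width: 0.0773
```

```bash
python3 - <<'E'
from h import *
go((.427,-.3626,.006),.526+np.pi/2)
E
```

```text
opt False turn [ 1.799e+02 -1.000e-01  1.000e-01] j7 -0.46 shift after turn [88.4 -0.1  1.7]
opt True turn [-0.1 -0.  -0.1] j7 -0.46 shift after turn [88.4  0.1 -1.7]
t 3.7833 tcp [ 0.4254 -0.3634  0.0944] shift now [88.4 -0.  -1.7] jawyaw -1.047 down [ 0.001 -0.001 -1.   ] w 0.0773 F [ 0.1 -0.7  0.7]
```

{"api": "arm_command", "payload": {
  "motion": "30 0 -0.8 0 0 0 0.85;30 0 -0.8 0 0 0 0.8;28 0 0 0 0 0 0.4;0 0 0 0 0 0 0;0 0 0 0 0 0 0;0 0 0 0 0 0 0;0 0 0 0 0 0 0;0 0 0 0 0 0 0;0 0 0 0 0 0 0;-12 0 0 0 0 0 0;-25 0 0 0 0 0 0;-25 0 0 0 0 0 0",
  "newtons": 30
}}

```text
clock: 4.78
tcp_pos: [0.4257, -0.3617, 0.0681]
tool_rot: [-0.683, -0.184, 0.683, -0.183]
ft_force: [0.2, -1.2, 0.6]
grip_width: 0.0117
```

{"api": "arm_command", "payload": {
  "motion": "0 0 0 0 0 0 0.85;0 0 0 0 0 0 0.85;0 0 0 0 0 0 0.85;0 0 0 0 0 0 0.85;0 0 0 0 0 0 0.85;0 0 0 0 0 0 0.85;0 0 0 0 0 0 0.85;0 0 0 0 0 0 0.85;0 0 0 0 0 0 0.85;0 0 0 0 0 0 0.85;0 0 0 0 0 0 0.85"
}}

```text
clock: 5.7
tcp_pos: [0.426, -0.3621, 0.0667]
tool_rot: [-0.683, -0.183, 0.683, -0.183]
ft_force: [0.2, -0.4, 0.2]
grip_width: 0.0792
```

```bash
python3 - <<'E'
from h import *
c=shot('wrist','w3'); t=shot('top','t3'); s=shot('scene','s3')
print(block(t,np.array((385,231)),.018,.032,(.86,.5)))
go((.427,-.3626,.006),.526+np.pi/2)
T=cv2.resize(t['image'][190:270,345:425],(400,400),interpolation=2)
S=cv2.resize(s['image'][70:150,150:230],(400,400),interpolation=2)
cv2.imwrite('pics/c3.png',np.hstack([T,S])[:,:,::-1])
E
```

```text
(array([ 0.46147369, -0.34264087]), [40.33634948730469, 57.52241134643555], np.float64(-1.1890936036846778), 141)
opt False turn [179.9   0.   -0. ] j7 -0.47 shift after turn [60.7 -0.9  0.6]
opt True turn [-0.1  0.   0. ] j7 -0.47 shift after turn [60.7  0.9 -0.6]
t 5.85 tcp [ 0.426  -0.3621  0.0667] shift now [60.7  0.9 -0.6] jawyaw -1.047 down [-0.  0. -1.] w 0.0802 F [-1.  -0.4  0.7]
```

View pics/c3.png

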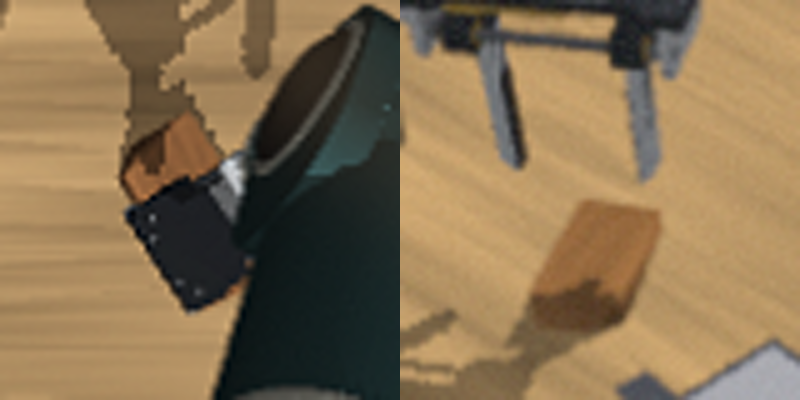

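{"api": "arm_command", "payload": {
  "motion": "30 0 0 0 0 0 0.85;30 0 0 0 0 0 0.7;0 0 0 0 0 0 0;0 0 0 0 0 0 0;0 0 0 0 0 0 0;0 0 0 0 0 0 0;0 0 0 0 0 0 0;0 0 0 0 0 0 0;0 0 0 0 0 0 0",
  "newtons": 45
}}

```text
clock: 6.6
tcp_pos: [0.4263, -0.3623, 0.0074]
tool_rot: [0.683, 0.183, -0.683, 0.183]
ft_force: [0.2, -0.4, 0.3]
grip_width: 0.0302
```

{"api": "arm_command", "payload": {
  "motion": "0 0 0 0 0 0 0;0 0 0 0 0 0 0"
}}

```text
clock: 6.77
tcp_pos: [0.4261, -0.3621, 0.0069]
tool_rot: [0.683, 0.183, -0.683, 0.183]
ft_force: [-0.5, -0.2, 0.0]
grip_width: 0.017
```

```bash
python3 - <<'E'
from h import *
s=load('s3')
print(proj(s,[[.426,-.3621,.0667],[.427,-.3626,.025]]))
w=load('w3'); print('wrist proj of tcp',proj(w,[[.426,-.3621,.0667]]), 'old w2',proj(load('w2'),[[.4292,-.365,.1921]]))
c=shot('wrist','w4'); s=shot('scene','s4')
print(block(c,np.array((272,170)),.018,.032,(.86,.5)))
S=cv2.resize(s['image'][70:150,150:230],(400,400),interpolation=2)
W=cv2.resize(c['image'],(533,400))
cv2.imwrite('pics/c4.png',np.hstack([W[:,:400],S])[:,:,::-1])
go((.427,-.3626,.006),.526+np.pi/2)
E
```

```text
[[187.2159454  110.06715114]
 [188.6134508  120.07123187]]
wrist proj of tcp [[256.40711022 233.4056658 ]] old w2 [[256.35170671 233.35059353]]
(array([ 0.42795355, -0.3619021 ]), [58.78689956665039, 120.32027435302734], np.float64(0.5307655751182975), 9470)
opt False turn [179.9   0.   -0. ] j7 -0.48 shift after turn [ 0.8 -1.   0.6]
opt True turn [-0.1  0.   0. ] j7 -0.48 shift after turn [ 0.8  1.  -0.6]
t 6.8667 tcp [ 0.426  -0.3621  0.0068] shift now [ 0.8  1.  -0.6] jawyaw -1.047 down [-0.  0. -1.] w 0.0089 F [0.5 0.2 0.1]
```

View pics/c4.png

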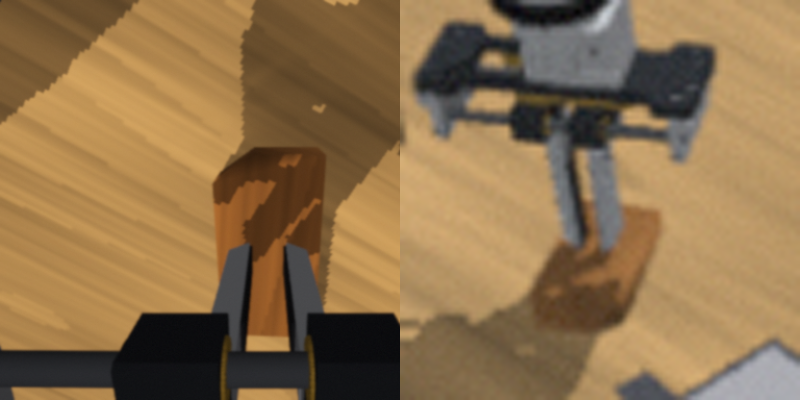

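The scene view (right) shows the fingertips around the block's top although the reported TCP z is 7 mm. The projected TCP in s3 was 5.5 px below the visible tips, about 22 mm. So the real fingertips sit about 2 cm higher than reported. I'll open and go lower, watching the force.

{"api": "arm_command", "payload": {
  "motion": "-8 0 0 0 0 0 0.85;0 0 0 0 0 0 0.85;0 0 0 0 0 0 0.85;0 0 0 0 0 0 0.85;0 0 0 0 0 0 0.85;0 0 0 0 0 0 0.85;0 0 0 0 0 0 0.85;0 0 0 0 0 0 0.85;0 0 0 0 0 0 0.85;0 0 0 0 0 0 0.85;11 0 0 0 0 0 0.85;11 0 0 0 0 0 0.85"
}}

```text
clock: 7.87
tcp_pos: [0.4263, -0.3623, -0.0078]
tool_rot: [0.683, 0.183, -0.683, 0.184]
ft_force: [-0.4, -0.5, -0.4]
grip_width: 0.0798
```

{"api": "arm_command", "payload": {
  "motion": "2 0 0 0 0 0 0.85;0 0 0 0 0 0 0.85"
}}

```text
clock: 8.03
tcp_pos: [0.4253, -0.3614, -0.0108]
tool_rot: [-0.682, -0.184, 0.683, -0.183]
ft_force: [-0.3, -0.5, 0.0]
grip_width: 0.0799
```

{"api": "arm_command", "payload": {
  "motion": "3 0 0 0 0 0 0.85;0 0 0 0 0 0 0.85"
}}

```text
clock: 8.2
tcp_pos: [0.4259, -0.362, -0.0127]
tool_rot: [-0.683, -0.183, 0.683, -0.183]
ft_force: [-0.1, -0.1, 0.1]
grip_width: 0.08
```

There's no contact at reported z = -12.7 mm, which confirms the offset. I'll close here.

{"api": "arm_command", "payload": {
  "motion": "0 0 0 0 0 0 0;0 0 0 0 0 0 0;0 0 0 0 0 0 0;0 0 0 0 0 0 0;0 0 0 0 0 0 0;0 0 0 0 0 0 0;0 0 0 0 0 0 0;0 0 0 0 0 0 0",
  "newtons": 30
}}

```text
clock: 8.87
tcp_pos: [0.4262, -0.3622, -0.0121]
tool_rot: [0.683, 0.183, -0.683, 0.183]
ft_force: [-0.9, 0.5, 5.6]
grip_width: 0.0575
```

{"api": "arm_command", "payload": {
  "motion": "-15 0 0 0 0 0 0;-30 0 0 0 0 0 0;-30 0 0 0 0 0 0;-30 0 0 0 0 0 0;-30 0 0 0 0 0 0;-30 0 0 0 0 0 0;-30 0 0 0 0 0 0;0 0 0 0 0 0 0"
}}

```text
clock: 9.53
tcp_pos: [0.4279, -0.3635, 0.1881]
tool_rot: [0.684, 0.181, -0.682, 0.185]
ft_force: [-0.1, -0.4, -0.7]
grip_width: 0.0576
```

```bash
python3 - <<'E'
from h import *
go((.5,.05,.18),-.09+np.pi/2)
E
```

```text
opt False turn [-144.8    0.4   -0.3] j7 -0.44 shift after turn [  8.1 418.3  34.7]
opt True turn [35.2 -0.3 -0.3] j7 -0.44 shift after turn [   8.1 -418.3  -34.7]
t 9.5333 tcp [ 0.4279 -0.3635  0.1881] shift now [   6.7 -321.9 -269.4] jawyaw -1.047 down [ 0.005 -0.004 -1.   ] w 0.0576 F [-0.1 -0.4 -0.7]
```

{"api": "arm_command", "payload": {
  "motion": "0 -26 -22 0 0 0 0;0 -26 -22 0 0 0 0;0 -26 -22 0 0 0 0;0 -26 -22 0 0 0 0;0 -26 -22 0 0 0 0;0 -26 -22 0 0 0 0;0 -26 -22 0 0 0 0;0 -26 -22 0 0 0 0;0 -26 -22 0 0 0 0;0 -26 -22 0 0 0 0;0 -26 -22 0 0 0 0;0 -26 -22 0 0 0 0"
}}

```text
clock: 10.53
tcp_pos: [0.4981, 0.0418, 0.1824]
tool_rot: [-0.683, -0.183, 0.683, -0.183]
ft_force: [0.6, -1.2, -1.6]
grip_width: 0.0577
```

{"api": "arm_command", "payload": {
  "motion": "0 0 0 7 0 0 0;0 0 0 7 0 0 0;0 0 0 7 0 0 0;0 0 0 7 0 0 0;0 0 0 7 0 0 0;0 0 0 0 0 0 0;0 0 0 0 0 0 0"
}}

```text
clock: 11.12
tcp_pos: [0.4982, 0.0403, 0.1823]
tool_rot: [-0.706, 0.029, 0.707, 0.029]
ft_force: [0.6, 0.1, -1.0]
grip_width: 0.0575
```

```bash
python3 - <<'E'
from h import *
c=shot('wrist','w5'); t=shot('top','t5'); 
go((.55,.05,.18),-.09+np.pi/2)
cv2.imwrite('pics/c5.png',np.hstack([cv2.resize(c['image'],(400,300)),cv2.resize(t['image'][130:250,230:390],(400,300),interpolation=2)])[:,:,::-1])
E
```

```text
opt False turn [-179.6   -0.     0. ] j7 -1.87 shift after turn [ 2.5 14.4 50.6]
opt True turn [0.4 0.  0. ] j7 -1.87 shift after turn [  2.5 -14.4 -50.6]
t 11.2167 tcp [0.4983 0.0402 0.1825] shift now [  2.5 -14.  -50.8] jawyaw -1.653 down [-0.  0. -1.] w 0.0575 F [-0.4 -0.1 -0.9]
```

View pics/c5.png

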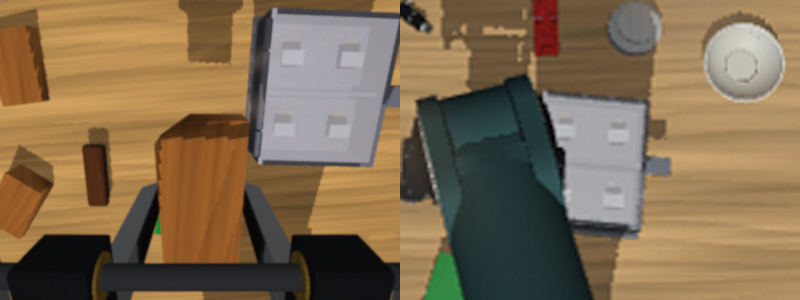

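```bash
python3 - <<'E'
from h import *
for tag,seed in(('t0',(306,195)),('w5',(400,110))):
    c=load(tag); h=cv2.cvtColor(c['image'],cv2.COLOR_RGB2HSV)
    m=cv2.inRange(h,(0,0,125),(179,45,255)); m=cv2.morphologyEx(m,cv2.MORPH_OPEN,np.ones((5,5)) if tag=='w5' else np.ones((3,3)))
    n,l,st,ce=cv2.connectedComponentsWithStats(m); k=l[seed[1],seed[0]]
    p=max(cv2.findContours((l==k).astype(np.uint8),0,1)[0],key=len).reshape(-1,2).astype(float)
    print(tag,st[k])
    q=p if tag=='t0' else p[p[:,0]<505]
    w=onz(c,q,.08)[:,:2]
    print(np.round(cv2.boxPoints(cv2.minAreaRect((w*1000).astype(np.float32))),1).tolist(), cv2.minAreaRect((w*1000).astype(np.float32)))
    for nm,sel in(('left',lambda u:True),):
        rows=np.unique(p[:,1]); L=np.array([[p[p[:,1]==y,0].min(),y] for y in rows]); L=L[(L[:,1]>np.percentile(rows,15))&(L[:,1]<np.percentile(rows,85))]
        W=onz(c,L,.08)[:,:2]; vx,vy,x0,y0=cv2.fitLine(W.astype(np.float32),cv2.DIST_HUBER,0,.01,.01).ravel(); print('hinge line pt',x0,y0,'yaw',np.arctan2(vy,vx))
E
```

```text
t0 [ 284  167   44   53 1998]
[[461.6000061035156, -159.10000610351562], [624.7999877929688, -176.6999969482422], [638.9000244140625, -45.70000076293945], [475.79998779296875, -28.100000381469727]] ((550.2850952148438, -102.39997863769531), (131.6970977783203, 164.10800170898438), 83.8338394165039)
hinge line pt 0.5517664 -0.038108137 yaw -0.115100875
w5 [  331    10   179   200 28221]
[[459.79998779296875, -160.8000030517578], [627.5999755859375, -179.1999969482422], [642.2999877929688, -45.20000076293945], [474.6000061035156, -26.799999237060547]] ((551.0732421875, -102.99092864990234), (134.8119354248047, 168.7561798095703), 83.73543548583984)
hinge line pt 0.56362414 -0.038291946 yaw -0.11424669
```

Both views agree: the tray's middle is at (0.551,-0.103) and its yaw is -0.109, with the flap measuring 169 x 135 mm. The pile goes at tray (0, 0.147), which is world (0.567, 0.043).

```bash
python3 - <<'E'
from h import *
go((.567,.0431,-.011),-.109+np.pi/2)
E
```

```text
opt False turn [-178.5   -0.     0. ] j7 -1.87 shift after turn [193.5  10.3  68. ]
opt True turn [1.5 0.  0. ] j7 -1.87 shift after turn [193.5 -10.3 -68. ]
t 11.2167 tcp [0.4983 0.0402 0.1825] shift now [193.5  -8.5 -68.3] jawyaw -1.653 down [-0.  0. -1.] w 0.0575 F [-0.4 -0.1 -0.9]
```

{"api": "arm_command", "payload": {
  "motion": "15 -3 -23 1.5 0 0 0;30 -3 -23 0 0 0 0;30 -3 -23 0 0 0 0;30 0 0 0 0 0 0;30 0 0 0 0 0 0;25 0 0 0 0 0 0;0 0 0 0 0 0 0;0 0 0 0 0 0 0"
}}

```text
clock: 11.88
tcp_pos: [0.5673, 0.042, 0.0223]
tool_rot: [-0.705, 0.039, 0.707, 0.039]
ft_force: [0.7, -0.1, -0.8]
grip_width: 0.0581
```

```bash
python3 - <<'E'
from h import *
go((.567,.0431,-.011),-.109+np.pi/2)
E
```

```text
opt False turn [179.9   0.   -0.2] j7 -1.98 shift after turn [33.3  1.  -0.4]
opt True turn [-0.1  0.1  0. ] j7 -1.98 shift after turn [33.3 -1.   0.4]
t 11.8833 tcp [0.5673 0.042  0.0223] shift now [33.3 -1.   0.4] jawyaw -1.682 down [-0.002  0.    -1.   ] w 0.0581 F [ 0.7 -0.1 -0.8]
```

{"api": "arm_command", "payload": {
  "motion": "16 -1 0 0 0 0 0;12 0 0 0 0 0 0;5 0 0 0 0 0 0;0 0 0 0 0 0 0.85;0 0 0 0 0 0 0.85;0 0 0 0 0 0 0.85;0 0 0 0 0 0 0.85;-15 0 0 0 0 0 0.85;-35 0 0 0 0 0 0.85;-35 0 0 0 0 0 0.85;-35 0 0 0 0 0 0.85;-35 0 0 0 0 0 0.85"
}}

```text
clock: 12.88
tcp_pos: [0.5678, 0.043, 0.1471]
tool_rot: [0.706, -0.04, -0.706, -0.04]
ft_force: [0.6, -0.2, -0.0]
grip_width: 0.0798
```

```bash
python3 - <<'E'
from h import *
c=shot('wrist','w6'); p=proj(c,[[.567,.043,.025]])[0]; print(p)
print(block(c,p,.018,.032,(1,-.1)))
go((.4134,.3305,.17),-.712+np.pi/2)
E
```

```text
[257.30630348 186.07053929]
(array([0.56812122, 0.04304697]), [58.2330322265625, 120.38731384277344], np.float64(-0.11673766901280597), 6596)
opt False turn [-145.7   -0.3   -0.6] j7 -1.93 shift after turn [ -16.2  114.3 -306.8]
opt True turn [34.3 -0.4  0.2] j7 -1.93 shift after turn [ -16.2 -114.3  306.8]
t 12.9333 tcp [0.571  0.0435 0.1538] shift now [ -17.4 -267.5  188.7] jawyaw -1.683 down [ 0.009  0.001 -1.   ] w 0.0799 F [2.3 0.2 8.1]
```

The long offcut is placed at (0.568,0.043), yaw -0.117. Now the steep one: I'll turn -145.7° so that joint 7 has room for the half turn.

{"api": "arm_command", "payload": {
  "motion": "-10 -27 19 0 0 0 0.9;-10 -27 19 0 0 0 0.9;0 -27 19 0 0 0 0.9;0 -27 19 0 0 0 0.9;0 -27 19 0 0 0 0.9;0 -27 19 0 0 0 0.9;0 -27 19 0 0 0 0.9;0 -27 19 0 0 0 0.9;0 -27 19 0 0 0 0.9;0 -20 14 0 0 0 0.9;0 0 0 -7 0 0 0.9;0 0 0 -7 0 0 0.9"
}}

```text
clock: 13.93
tcp_pos: [0.4128, 0.3268, 0.1651]
tool_rot: [0.706, 0.05, -0.705, 0.049]
ft_force: [0.0, 0.2, -0.7]
grip_width: 0.0848
```

{"api": "arm_command", "payload": {
  "motion": "0 0 0 -7 0 0 0.9;0 0 0 -7 0 0 0.9;0 0 0 -7 0 0 0.9;0 0 0 -7 0 0 0.9;0 0 0 -7 0 0 0.9;0 0 0 -7 0 0 0.9;0 0 0 -7 0 0 0.9;0 0 0 -7 0 0 0.9;0 0 0 -7 0 0 0.9;0 0 0 -7 0 0 0.9;0 0 0 -7 0 0 0.9;0 0 0 -7 0 0 0.9"
}}

```text
clock: 14.93
tcp_pos: [0.4139, 0.3251, 0.1651]
tool_rot: [0.492, 0.508, -0.491, 0.508]
ft_force: [-0.3, -0.2, -0.4]
grip_width: 0.0848
```

{"api": "arm_command", "payload": {
  "motion": "0 0 0 -7 0 0 0.9;0 0 0 -7 0 0 0.9;0 0 0 -7 0 0 0.9;0 0 0 -7 0 0 0.9;0 0 0 -7 0 0 0.9;0 0 0 -7 0 0 0.9;0 0 0 0 0 0 0.9;0 0 0 0 0 0 0.9"
}}

```text
clock: 15.6
tcp_pos: [0.4139, 0.325, 0.1648]
tool_rot: [0.28, 0.649, -0.28, 0.649]
ft_force: [1.0, -0.8, -0.3]
grip_width: 0.0847
```

```bash
python3 - <<'E'
from h import *
c=shot('wrist','w7'); p=proj(c,[[.4134,.3305,.025]])[0]; print(p)
b=block(c,p,.014,.038,(.75,-.65));print(b)
go((*b[0],-.012),b[2]+np.pi/2)
E
```

```text
[259.14179583 175.26134793]
(array([0.41482446, 0.33212903]), [57.254478454589844, 113.90486145019531], np.float64(-0.6950108088952952), 6157)
opt False turn [-6.9 -0.  -0. ] j7 -0.3 shift after turn [176.9   6.   -3.9]
opt True turn [173.1  -0.    0. ] j7 -0.3 shift after turn [176.9  -6.    3.9]
t 15.65 tcp [0.4139 0.325  0.1649] shift now [176.9   5.5  -4.5] jawyaw 0.755 down [ 0.  0. -1.] w 0.0845 F [ 0.4  0.4 -0.6]
```

{"api": "arm_command", "payload": {
  "motion": "35 0 0 -6.9 0 0 0.9;35 6 -4 0 0 0 0.9;35 0 0 0 0 0 0.9;35 0 0 0 0 0 0.9;22 0 0 0 0 0 0.8;14 0 0 0 0 0 0.75;0 0 0 0 0 0 0.7;0 0 0 0 0 0 0;0 0 0 0 0 0 0;0 0 0 0 0 0 0;0 0 0 0 0 0 0;0 0 0 0 0 0 0"
}}

```text
clock: 16.65
tcp_pos: [0.4154, 0.3328, -0.0098]
tool_rot: [0.24, 0.665, -0.239, 0.666]
ft_force: [-1.1, -0.9, 10.4]
grip_width: 0.0559
```

{"api": "arm_command", "payload": {
  "motion": "0 0 0 0 0 0 0;0 0 0 0 0 0 0"
}}

```text
clock: 16.82
tcp_pos: [0.4154, 0.3328, -0.0098]
tool_rot: [0.24, 0.665, -0.239, 0.666]
ft_force: [-0.9, 0.2, 9.4]
grip_width: 0.0558
```

{"api": "arm_command", "payload": {
  "motion": "-15 0 0 0 0 0 0;-30 0 0 0 0 0 0;-35 0 0 0 0 0 0;-35 0 0 0 0 0 0;-35 0 0 0 0 0 0;-25 0 0 0 0 0 0;0 0 0 7 0 0 0;0 0 0 7 0 0 0;0 0 0 7 0 0 0;0 0 0 7 0 0 0;0 0 0 7 0 0 0;0 0 0 7 0 0 0"
}}

```text
clock: 17.82
tcp_pos: [0.4143, 0.3325, 0.1653]
tool_rot: [0.464, 0.534, -0.463, 0.534]
ft_force: [0.2, 0.4, -0.2]
grip_width: 0.0557
```

{"api": "arm_command", "payload": {
  "motion": "0 0 0 7 0 0 0;0 0 0 7 0 0 0;0 0 0 7 0 0 0;0 0 0 7 0 0 0;0 0 0 7 0 0 0;0 0 0 7 0 0 0;0 0 0 7 0 0 0;0 0 0 7 0 0 0;0 0 0 7 0 0 0;0 0 0 7 0 0 0;0 0 0 0 0 0 0"
}}

```text
clock: 18.73
tcp_pos: [0.4143, 0.3326, 0.1652]
tool_rot: [0.686, 0.172, -0.686, 0.171]
ft_force: [-0.1, -0.6, -1.1]
grip_width: 0.0555
```

```bash
python3 - <<'E'
from h import *
go((.5692,.0431,.1),-.112+np.pi/2)
E
```

```text
opt False turn [-1.455e+02 -1.000e-01 -1.000e-01] j7 -1.99 shift after turn [  65.2 -270.4  186.3]
opt True turn [34.5 -0.1  0. ] j7 -1.99 shift after turn [  65.2  270.4 -186.3]
t 18.7333 tcp [0.4143 0.3326 0.1652] shift now [ 6.510e+01  3.284e+02 -3.000e-01] jawyaw -1.081 down [ 0.001  0.001 -1.   ] w 0.0555 F [-0.1 -0.6 -1.1]
```

{"api": "arm_command", "payload": {
  "motion": "0 30 0 0 0 0 0;0 30 0 0 0 0 0;0 30 0 0 0 0 0;0 30 0 0 0 0 0;0 30 0 0 0 0 0;0 30 0 0 0 0 0;0 30 0 0 0 0 0;0 30 0 0 0 0 0;0 30 0 0 0 0 0;0 30 0 0 0 0 0;0 28 0 0 0 0 0;0 0 0 7 0 0 0"
}}

```text
clock: 19.73
tcp_pos: [0.5726, 0.0383, 0.1644]
tool_rot: [0.695, 0.133, -0.694, 0.133]
ft_force: [-0.2, -0.3, -1.1]
grip_width: 0.0556
```

{"api": "arm_command", "payload": {
  "motion": "0 0 0 7 0 0 0;0 0 0 7 0 0 0;0 0 0 7 0 0 0;0 0 0 6.5 0 0 0;0 0 0 0 6.9 0 0;0 0 0 0 0 0 0;0 0 0 0 0 0 0"
}}

```text
clock: 20.32
tcp_pos: [0.5695, 0.0444, 0.1646]
tool_rot: [0.747, -0.038, -0.662, -0.033]
ft_force: [0.8, 0.7, -1.3]
grip_width: 0.0558
```

```bash
cat >> h.py <<'E'
def gt(p,rollx,pitchup):
    "tool-frame shift to p, turn to reach jaw yaw ~-pi/2+rollx with tray+x side pitched up by pitchup"
    st=telemetry.read_state(); R=Ro.from_quat(st['tool_rot']); M=R.as_matrix()
    y=np.array([np.cos(rollx-np.pi/2),np.sin(rollx-np.pi/2),0]); x=np.array([0,0,-1.])
    T=np.c_[x,y,np.cross(x,y)]@Ro.from_rotvec([0,pitchup,0]).as_matrix()
    print('t',round(st['clock'],2),'tcp',st['tcp_pos'].round(4),'shift now',(M.T@(np.array(p)-st['tcp_pos'])*1000).round(1),'turn',np.rad2deg((R.inv()*Ro.from_matrix(T)).as_rotvec()).round(1),'down',M[:,0].round(3),'w',round(st['grip_width'],4),'F',st['ft_force'].round(1))
E
python3 - <<'E'
from h import *
gt((.5692,.0431,.0175),-.112,.12)
E
```

```text
t 20.32 tcp [0.5695 0.0444 0.1646] shift now [146.    1.2  17.8] turn [ 0.7 -0.   0.1] down [ 0.12  -0.013 -0.993] w 0.0558 F [ 0.8  0.7 -1.3]
```

{"api": "arm_command", "payload": {
  "motion": "35 0 4.3 0.7 0 0 0;35 0.6 4.3 0 0 0 0;35 0.6 4.3 0 0 0 0;25 0 3 0 0 0 0;8 0 1 0 0 0 0;0 0 0 0 0 0 0"
}}

```text
clock: 20.82
tcp_pos: [0.57, 0.0429, 0.0236]
tool_rot: [0.746, -0.043, -0.663, -0.039]
ft_force: [-0.2, 0.3, -0.0]
grip_width: 0.0555
```

```bash
python3 - <<'E'
from h import *
gt((.5692,.0431,.0175),-.112,.12)
E
```

```text
t 20.82 tcp [0.57   0.0429 0.0236] shift now [ 6.  -0.1  1.5] turn [-0.2  0.2  0. ] down [ 0.116 -0.012 -0.993] w 0.0555 F [-0.2  0.3 -0. ]
```

{"api": "arm_command", "payload": {
  "motion": "5 0 0.5 0 0 0 0;0 0 0 0 0 0 0"
}}

```text
clock: 20.98
tcp_pos: [0.5716, 0.043, 0.0209]
tool_rot: [0.748, -0.043, -0.662, -0.04]
ft_force: [-0.3, 0.1, -1.1]
grip_width: 0.0558
```

{"api": "arm_command", "payload": {
  "motion": "2 0 0.3 0 0 0 0;0 0 0 0 0 0 0"
}}

```text
clock: 21.15
tcp_pos: [0.5711, 0.0428, 0.0186]
tool_rot: [0.748, -0.044, -0.662, -0.04]
ft_force: [-0.0, 0.0, -0.9]
grip_width: 0.0556
```

{"api": "arm_command", "payload": {
  "motion": "2.5 0 -1 0 0 0 0;0 0 0 0 0 0 0"
}}

```text
clock: 21.32
tcp_pos: [0.5724, 0.0428, 0.0159]
tool_rot: [0.747, -0.044, -0.662, -0.04]
ft_force: [0.4, 0.1, 1.8]
grip_width: 0.0554
```

{"api": "arm_command", "payload": {
  "motion": "1.5 0 0 0 0 0 0;0 0 0 0 0 0 0"
}}

```text
clock: 21.48
tcp_pos: [0.5729, 0.0427, 0.0153]
tool_rot: [0.748, -0.044, -0.661, -0.04]
ft_force: [-6.8, -1.3, 20.7]
grip_width: 0.0556
```

{"api": "arm_command", "payload": {
  "motion": "-0.7 0 0 0 0 0 0;0 0 0 0 0 0 0.85;0 0 0 0 0 0 0.85;0 0 0 0 0 0 0.85;0 0 0 0 0 0 0.85;0 0 0 0 0 0 0.85;-15 0 0 0 0 0 0.85;-35 0 -4 0 0 0 0.85;-35 0 -4 0 0 0 0.85;-35 0 -4 0 -6.9 0 0.85;-30 0 0 0 0 0 0.85;0 0 0 0 0 0 0.85"
}}

```text
clock: 22.48
tcp_pos: [0.5721, 0.0427, 0.1622]
tool_rot: [0.717, -0.043, -0.694, -0.042]
ft_force: [0.3, 1.0, 0.0]
grip_width: 0.0796
```

```bash
python3 - <<'E'
from h import *
c=shot('wrist','w8'); t=shot('top','t8'); s=shot('scene','s8')
p=proj(c,[[.568,.043,.05]])[0]; print(p)
print(block(c,p,.044,.054,(-1,.1)))
cv2.imwrite('pics/c8.png',np.hstack([cv2.resize(c['image'][70:310,130:370],(400,400)),cv2.resize(s['image'][100:200,200:300],(400,400),interpolation=2)])[:,:,::-1])
gt((.611,.2749,.17),-.03,0)
E
```

```text
[257.49053003 195.73835709]
(array([0.56970898, 0.043344  ]), [56.71858596801758, 116.1666488647461], np.float64(3.0230566850509115), 6914)
t 22.63 tcp [0.5689 0.0424 0.1564] shift now [ -13.4 -235.9  -14.5] turn [-5.1 -1.5 -0.1] down [ 0.026 -0.004 -1.   ] w 0.0801 F [-0.6 -0.8 -0.2]
```

View pics/c8.png

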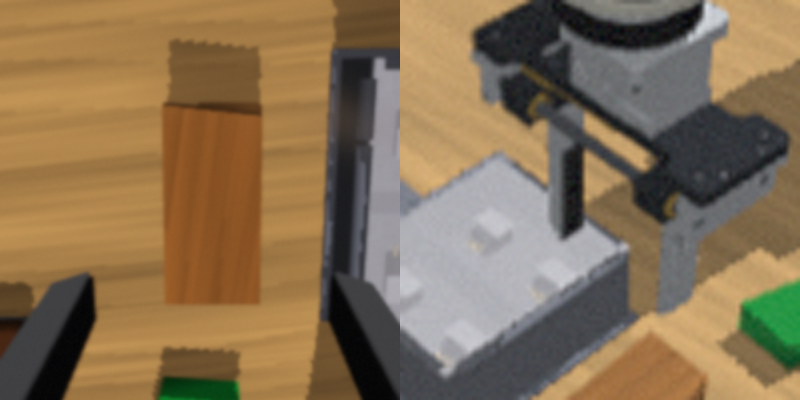

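The steep offcut lies neatly on the long one, centred at (0.570,0.043), yaw 3.02, and clear of the tray. Next is the short one.

{"api": "arm_command", "payload": {
  "motion": "0 -30 -2 -5 -1.5 0 0.85;0 -30 -2 0 0 0 0.85;0 -30 -2 0 0 0 0.85;0 -30 -2 0 0 0 0.85;0 -30 -2 0 0 0 0.85;0 -30 -2 0 0 0 0.85;0 -30 -2 0 0 0 0.85;0 -28 0 0 0 0 0.85;0 0 0 0 0 0 0.85;0 0 0 0 0 0 0.85"
}}

```text
clock: 23.47
tcp_pos: [0.5919, 0.2811, 0.1547]
tool_rot: [-0.706, 0.011, 0.708, 0.009]
ft_force: [-0.3, -0.3, 0.4]
grip_width: 0.08
```

```bash
python3 - <<'E'
from h import *
c=shot('wrist','w9'); p=proj(c,[[.611,.2749,.025]])[0]; print(p)
b=block(c,p,.02,.029,(1,0));print(b)
gt((*b[0],-.0115),b[2],0)
E
```

```text
[262.53914307 163.99675069]
(array([0.61231372, 0.27462253]), [54.695533752441406, 98.82554626464844], np.float64(-0.05619616111008902), 5135)
t 23.52 tcp [0.5925 0.2795 0.155 ] shift now [166.4   3.8 -20.3] turn [ 1.4  0.1 -0.2] down [-0.002 -0.003 -1.   ] w 0.0806 F [ 0.9  0.1 -0.3]
```

{"api": "arm_command", "payload": {
  "motion": "35 3.5 -20 1.4 0 0 0.85;35 0 0 0 0 0 0.85;35 0 0 0 0 0 0.85;30 0 0 0 0 0 0.85;20 0 0 0 0 0 0.8;11 0 0 0 0 0 0.75;0 0 0 0 0 0 0.7;0 0 0 0 0 0 0;0 0 0 0 0 0 0;0 0 0 0 0 0 0;0 0 0 0 0 0 0;0 0 0 0 0 0 0"
}}

```text
clock: 24.52
tcp_pos: [0.6141, 0.2753, -0.0078]
tool_rot: [0.707, -0.02, -0.706, -0.02]
ft_force: [-0.8, -2.1, 8.5]
grip_width: 0.054
```

{"api": "arm_command", "payload": {
  "motion": "0 0 0 0 0 0 0;-15 0 0 0 0 0 0;-30 0 0 0 0 0 0;-35 0 0 0 0 0 0;-35 0 0 0 0 0 0;-35 0 0 0 0 0 0;-30 0 0 0 0 0 0;0 0 0 0 0 0 0"
}}

```text
clock: 25.18
tcp_pos: [0.6154, 0.277, 0.1788]
tool_rot: [0.71, -0.019, -0.704, -0.021]
ft_force: [-0.1, 0.8, -2.6]
grip_width: 0.0535
```

```bash
python3 - <<'E'
from h import *
gt((.5695,.0432,.155),-.112,-.09)
E
```

```text
t 25.18 tcp [0.6154 0.277  0.1788] shift now [ 22.9 236.1  32.9] turn [ 3.2 -5.6  0. ] down [ 0.008  0.002 -1.   ] w 0.0535 F [-0.1  0.8 -2.6]
```

{"api": "arm_command", "payload": {
  "motion": "0 29.5 4.1 0 0 0 0;0 29.5 4.1 0 0 0 0;0 29.5 4.1 0 0 0 0;0 29.5 4.1 0 0 0 0;0 29.5 4.1 0 0 0 0;0 29.5 4.1 0 0 0 0;0 29.5 4.1 0 0 0 0;0 29.5 4.1 0 0 0 0;0 0 0 3.2 -5.3 0 0;0 0 0 0 0 0 0;0 0 0 0 0 0 0"
}}

```text
clock: 26.1
tcp_pos: [0.5676, 0.0417, 0.1712]
tool_rot: [-0.673, 0.039, 0.738, 0.04]
ft_force: [-0.6, 1.0, -1.1]
grip_width: 0.0533
```

```bash
python3 - <<'E'
from h import *
gt((.570,.0432,.054),-.112,-.09)
E
```

```text
t 26.1 tcp [0.5676 0.0417 0.1712] shift now [116.5  -2.2 -12.9] turn [-0.   0.1 -0.2] down [-0.091  0.007 -0.996] w 0.0533 F [-0.6  1.  -1.1]
```

{"api": "arm_command", "payload": {
  "motion": "32 -2 -4 0 0 0 0;32 0 -4 0 0 0 0;32 0 -3 0 0 0 0;20 0 -2 0 0 0 0;0 0 0 0 0 0 0;0 0 0 0 0 0 0"
}}

```text
clock: 26.6
tcp_pos: [0.5692, 0.0438, 0.0547]
tool_rot: [-0.673, 0.038, 0.738, 0.039]
ft_force: [-0.0, -0.1, -0.1]
grip_width: 0.0533
```

```bash
python3 - <<'E'
from h import *
gt((.570,.0432,.0445),-.112,-.09)
E
```

```text
t 26.6 tcp [0.5692 0.0438 0.0547] shift now [10.1  0.5 -1.8] turn [ 0.1  0.1 -0.2] down [-0.092  0.006 -0.996] w 0.0533 F [-0.  -0.1 -0.1]
```

{"api": "arm_command", "payload": {
  "motion": "7 0.5 -1.5 0 0 0 0;0 0 0 0 0 0 0"
}}

```text
clock: 26.77
tcp_pos: [0.571, 0.0424, 0.0479]
tool_rot: [-0.673, 0.039, 0.737, 0.04]
ft_force: [-0.9, -0.5, -2.5]
grip_width: 0.0535
```

{"api": "arm_command", "payload": {
  "motion": "2 0 0 0 0 0 0;0 0 0 0 0 0 0"
}}

```text
clock: 26.93
tcp_pos: [0.5704, 0.0423, 0.0457]
tool_rot: [-0.673, 0.039, 0.738, 0.04]
ft_force: [-0.7, 0.9, -1.5]
grip_width: 0.0535
```

{"api": "arm_command", "payload": {
  "motion": "1.2 0 0 0 0 0 0;0 0 0 0 0 0 0"
}}

```text
clock: 27.1
tcp_pos: [0.5701, 0.0423, 0.0441]
tool_rot: [-0.673, 0.039, 0.738, 0.04]
ft_force: [0.7, -0.6, -1.4]
grip_width: 0.054
```

{"api": "arm_command", "payload": {
  "motion": "1.2 0 0 0 0 0 0;0 0 0 0 0 0 0"
}}

```text
clock: 27.27
tcp_pos: [0.5703, 0.0423, 0.0434]
tool_rot: [-0.673, 0.039, 0.738, 0.04]
ft_force: [-2.8, -1.5, 9.2]
grip_width: 0.0538
```

{"api": "arm_command", "payload": {
  "motion": "1 0 0 0 0 0 0;0 0 0 0 0 0 0"
}}

```text
clock: 27.43
tcp_pos: [0.5704, 0.0422, 0.0433]
tool_rot: [-0.673, 0.04, 0.738, 0.04]
ft_force: [-6.3, -1.5, 22.7]
grip_width: 0.0534
```

Contact came at the predicted height. Now release, rise and check.

{"api": "arm_command", "payload": {
  "motion": "-1.2 0 0 0 0 0 0;0 0 0 0 0 0 0.85;0 0 0 0 0 0 0.85;0 0 0 0 0 0 0.85;0 0 0 0 0 0 0.85;0 0 0 0 0 0 0.85;-15 0 0 0 0 0 0.85;-30 0 0 0 0 0 0.85;-35 0 0 0 0 0 0.85;-35 0 0 0 5.2 0 0.85;-20 0 0 0 0 0 0.85;0 0 0 0 0 0 0.85"
}}

```text
clock: 28.43
tcp_pos: [0.5823, 0.0422, 0.1823]
tool_rot: [0.708, -0.041, -0.704, -0.038]
ft_force: [0.8, 0.5, 0.4]
grip_width: 0.0798
```

```bash
python3 - <<'E'
from h import *
c=shot('wrist','w10'); s=shot('scene','s10')
p=proj(c,[[.57,.043,.076]])[0]; print(p)
print(block(c,p,.0755,.0755,(1,-.1)))
# tab: front side, dark-grey, height 80mm top face
t=load('t0'); h=cv2.cvtColor(t['image'],cv2.COLOR_RGB2HSV)
m=cv2.inRange(h,(0,0,30),(179,60,110)); m[:, :329]=0; m[:,345:]=0; m[:185]=0; m[210:]=0
ys,xs=np.nonzero(m); print('tab px',xs.min(),xs.max(),ys.min(),ys.max(),onz(t,[[xs.min(),ys.mean()],[xs.max()+1,ys.mean()],[xs.mean(),ys.min()],[xs.mean(),ys.max()+1]],.08).round(4))
uy=np.array([.109,.994]); c0=np.array([.551,-.103])
for r_ in(.156,.162): print('tab expected',c0+uy*(.07-r_))
go((.5412,-.1945,.155),-.109)
cv2.imwrite('pics/c10.png',np.hstack([cv2.resize(c['image'][70:310,130:450],(400,300)),cv2.resize(s['image'][110:230,180:340],(400,300),interpolation=2)])[:,:,::-1])
E
```

```text
[257.32747308 202.52531961]
(array([0.57553888, 0.04240397]), [54.735591888427734, 109.7331771850586], np.float64(-0.11463030964222616), 5735)
tab px 329 337 193 199 [[ 0.5393 -0.1784  0.08  ]
 [ 0.5387 -0.2073  0.08  ]
 [ 0.5488 -0.1917  0.08  ]
 [ 0.526  -0.1907  0.08  ]]
tab expected [ 0.541626 -0.188484]
tab expected [ 0.540972 -0.194448]
opt False turn [-90.2   0.2  -0.2] j7 -1.92 shift after turn [ 22.9 -13.6 239. ]
opt True turn [89.8 -0.2 -0.2] j7 -1.92 shift after turn [  22.9   13.6 -239. ]
t 28.5333 tcp [0.5808 0.0416 0.1779] shift now [ 24.  238.9  12.9] jawyaw -1.683 down [-0.001 -0.004 -1.   ] w 0.08 F [ 0.2 -0.5 -1.5]
```

View pics/c10.png

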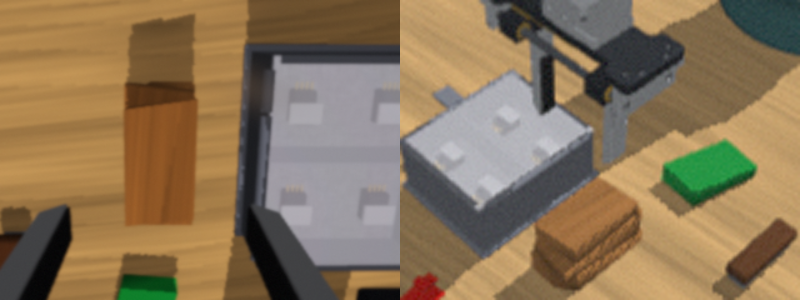

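The pile is neat, with the short offcut on top and aligned within about 5 mm; the tab shows at (447,97). Now I'll go over the tab, jaws along the hinge direction.

{"api": "arm_command", "payload": {
  "motion": "0 30 1.6 0 0 0 0.85;0 30 1.6 0 0 0 0.85;0 30 1.6 0 0 0 0.85;0 30 1.6 0 0 0 0.85;0 30 1.6 0 0 0 0.85;0 30 1.6 0 0 0 0.85;0 30 1.6 0 0 0 0.85;0 29 1.6 0 0 0 0.85;0 0 0 -7 0 0 0.85;0 0 0 -7 0 0 0.85;0 0 0 -7 0 0 0.85;0 0 0 -7 0 0 0.85"
}}

```text
clock: 29.53
tcp_pos: [0.5405, -0.1944, 0.1767]
tool_rot: [-0.692, -0.134, 0.696, -0.135]
ft_force: [0.0, 0.3, 0.6]
grip_width: 0.0797
```

{"api": "arm_command", "payload": {
  "motion": "0 0 0 -7 0 0 0.7;0 0 0 -7 0 0 0.7;0 0 0 -7 0 0 0.7;0 0 0 -7 0 0 0.7;0 0 0 -7 0 0 0.7;0 0 0 -7 0 0 0.7;0 0 0 -7 0 0 0.7;0 0 0 -7 0 0 0.7;0 0 0 -6.2 0 0 0.7;0 0 0 0 0 0 0.7"
}}

```text
clock: 30.37
tcp_pos: [0.5405, -0.1943, 0.1768]
tool_rot: [-0.523, -0.474, 0.527, -0.473]
ft_force: [-0.3, -0.9, -0.1]
grip_width: 0.066
```

```bash
python3 - <<'E'
from h import *
c=shot('wrist','w11'); print(proj(c,[[.540,-.19,.08],[.551,-.103,.08]]))
cv2.imwrite('pics/c11.png',c['image'][:,:,::-1])
go((.540,-.1955,.15),-.109)
E
```

```text
[[255.05851835 186.64942581]
 [257.35452385  84.89419542]]
opt False turn [-0.1  0.2  0.2] j7 0.0 shift after turn [27.  -0.4  1.1]
opt True turn [179.9   0.4  -0.3] j7 0.0 shift after turn [27.   0.4 -1.1]
t 30.4167 tcp [ 0.5405 -0.1944  0.177 ] shift now [27.  -0.3  1.1] jawyaw -0.111 down [-0.004 -0.003 -1.   ] w 0.0655 F [ 0.3  0.4 -0.7]
```

View pics/c11.png

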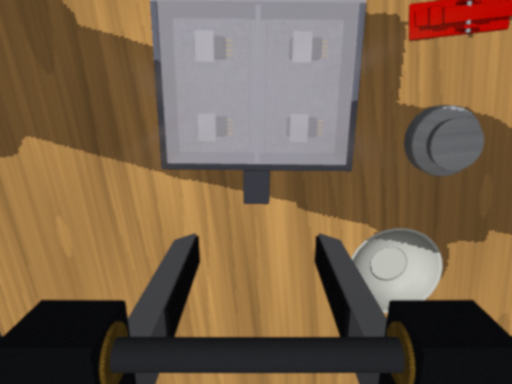

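Tab spans px (243-270, 170-203). The flap's front edge is at row 167.

```bash
python3 - <<'E'
from h import *
c=load('w11'); P=onz(c,[[244,186],[270,186],[256.5,203],[256.5,167],[163,166],[353,169],[256.5,186]],.08); print(P.round(4))
uy=np.array([.109,.994]);ux=np.array([.994,-.109]); print((P[:,:2]-[.551,-.103])@np.c_[ux,uy])
E
```

```text
[[ 0.5301 -0.1884  0.08  ]
 [ 0.5535 -0.1908  0.08  ]
 [ 0.5397 -0.2056  0.08  ]
 [ 0.5432 -0.1721  0.08  ]
 [ 0.4604 -0.1628  0.08  ]
 [ 0.6285 -0.1826  0.08  ]
 [ 0.5414 -0.1895  0.08  ]]
[[-1.14565959e-02 -8.71481951e-02]
 [ 1.20555137e-02 -8.69620211e-02]
 [-4.67527838e-05 -1.03197487e-01]
 [-2.63153094e-04 -6.95751089e-02]
 [-8.35811952e-02 -6.92741020e-02]
 [ 8.57371668e-02 -7.06970980e-02]
 [-1.50611557e-04 -8.70589102e-02]]
```

The tab is centred at tray x = 0 with its end at -0.103, as expected, so the hinge is at (0.5586,-0.0334). I'll grip at radius 161 mm, reported z ≈ 0.048.

```bash
python3 - <<'E'
from h import *
go((.5411,-.1934,.048),-.109)
E
```

```text
opt False turn [-0.1  0.2  0.2] j7 0.0 shift after turn [129.    0.4  -1.1]
opt True turn [179.9   0.4  -0.3] j7 0.0 shift after turn [129.   -0.4   1.1]
t 30.4167 tcp [ 0.5405 -0.1944  0.177 ] shift now [129.    1.   -1.5] jawyaw -0.111 down [-0.004 -0.003 -1.   ] w 0.0655 F [ 0.3  0.4 -0.7]
```

{"api": "arm_command", "payload": {
  "motion": "32 0 0 0 0 0 0.6;32 0 0 0 0 0 0.6;32 0 0 0 0 0 0.6;20 0 0 0 0 0 0.6;13 0 0 0 0 0 0.6;0 0 0 0 0 0 0.6"
}}

```text
clock: 30.92
tcp_pos: [0.5393, -0.1943, 0.0467]
tool_rot: [-0.525, -0.472, 0.529, -0.47]
ft_force: [0.0, 0.1, 0.2]
grip_width: 0.0564
```

{"api": "arm_command", "payload": {
  "motion": "0 0 0 0 0 0 0.2;0 0 0 0 0 0 0.2;0 0 0 0 0 0 0.2;0 0 0 0 0 0 0.2;0 0 0 0 0 0 0.2;0 0 0 0 0 0 0.2;0 0 0 0 0 0 0.2;0 0 0 0 0 0 0.2;0 0 0 0 0 0 0.2",
  "newtons": 15
}}

```text
clock: 31.67
tcp_pos: [0.5395, -0.195, 0.0499]
tool_rot: [-0.524, -0.472, 0.529, -0.472]
ft_force: [-12.0, 1.0, 12.2]
grip_width: 0.0238
```

```bash
python3 - <<'E'
from h import *
go((.5411,-.1934,.048),-.109)
E
```

```text
opt False turn [-0.   0.3  0.2] j7 -0.08 shift after turn [ 1.9  1.4 -1.8]
opt True turn [180.    0.4  -0.4] j7 -0.08 shift after turn [ 1.9 -1.4  1.8]
t 31.6667 tcp [ 0.5395 -0.195   0.0499] shift now [ 1.9  1.4 -1.8] jawyaw -0.109 down [-0.005 -0.004 -1.   ] w 0.0238 F [-12.    1.   12.2]
```

Grip width is 23.8 mm, so the tab is held at radius 163 mm. I'll swing the first 30° in 6° steps.

{"api": "arm_command", "payload": {
  "motion": "-17 0 -0.9 0 0 0 0.2;-16.9 0 -2.7 0 0 0 0.2;-16.5 0 -4.4 0 0 0 0.2;-15.9 0 -6.1 0 0 0 0.2;-15.2 0 -7.7 0 0 0 0.2;0 0 0 0 0 0 0.2"
}}

```text
clock: 32.17
tcp_pos: [0.542, -0.1719, 0.133]
tool_rot: [-0.524, -0.472, 0.529, -0.473]
ft_force: [-11.1, -0.5, -0.1]
grip_width: 0.0236
```

```bash
cat >> h.py <<'E'
def arc():
    st=telemetry.read_state(); d=st['tcp_pos']-[.5586,-.0334,.0775-.0285]
    y=d[:2]@[.109,.994]; x=d[:2]@[.994,-.109]
    print('t',round(st['clock'],2),'tray x',x.round(4),'y',y.round(4),'z',d[2].round(4),'r',np.hypot(y,d[2]).round(4),'theta',np.rad2deg(np.arctan2(d[2],-y)).round(1),'w',round(st['grip_width'],4),'F',st['ft_force'].round(1),'j',st['joint_pos'].round(2))
E
python3 -c "
from h import *
arc(); s=shot('scene','s12'); cv2.imwrite('pics/c12.png',cv2.resize(s['image'][60:260,120:387],(800,600))[:,:,::-1])"
```

```text
t 32.17 tray x -0.0014 y -0.1395 z 0.084 r 0.1628 theta 31.1 w 0.0236 F [-11.1  -0.5  -0.1] j [ 0.65  0.41 -0.51  1.79  0.24  1.   -0.06]
```

{"api": "arm_command", "payload": {
  "motion": "-14.3 -0.5 -9.3 0 0 0 0.2;-13.3 -0.5 -10.8 0 0 0 0.2;-12 0 -12 0 0 0 0.2;-10.8 0 -13.3 0 0 0 0.2;-9.3 0 -14.3 0 0 0 0.2;0 0 0 0 0 0 0.2"
}}

```text
clock: 32.72
tcp_pos: [0.5491, -0.1096, 0.1928]
tool_rot: [-0.524, -0.472, 0.527, -0.474]
ft_force: [-10.7, -3.1, 6.3]
grip_width: 0.0237
```

```bash
python3 -c "
from h import *
arc()"
```

```text
t 32.72 tray x -0.0011 y -0.0768 z 0.1438 r 0.163 theta 61.9 w 0.0237 F [-10.7  -3.1   6.3] j [ 0.59  0.34 -0.55  1.75  0.2   1.11 -0.14]
```

{"api": "arm_command", "payload": {
  "motion": "-7.7 0 -15.2 0 0 0 0.2;-6.1 0 -15.9 0 0 0 0.2;-4.4 0 -16.5 0 0 0 0.2;0 0 0 0 0 0 0.2"
}}

```text
clock: 33.05
tcp_pos: [0.5545, -0.0614, 0.21]
tool_rot: [-0.524, -0.473, 0.527, -0.474]
ft_force: [-6.9, -0.5, 5.8]
grip_width: 0.0233
```

```bash
python3 -c "
from h import *
arc()"
```

```text
t 33.05 tray x -0.0011 y -0.0283 z 0.161 r 0.1635 theta 80.0 w 0.0233 F [-6.9 -0.5  5.8] j [ 0.52  0.32 -0.58  1.73  0.19  1.15 -0.22]
```

Smooth so far. On through upright to about 120°.

{"api": "arm_command", "payload": {
  "motion": "-2 0 -16.9 0 0 0 0.2;-0.6 0 -17 0 0 0 0.2;1 0 -17 0 0 0 0.2;2.8 0 -16.9 0 0 0 0.2;4.4 0 -16.5 0 0 0 0.2;6.1 0 -15.9 0 0 0 0.2;0 0 0 0 0 0 0.2"
}}

```text
clock: 33.63
tcp_pos: [0.5656, 0.0381, 0.1966]
tool_rot: [-0.525, -0.473, 0.526, -0.474]
ft_force: [-1.0, 2.5, 7.5]
grip_width: 0.0231
```

```bash
python3 -c "
from h import *
arc(); s=shot('scene','s13'); w=shot('wrist','w13'); cv2.imwrite('pics/c13.png',np.hstack([cv2.resize(s['image'][60:260,150:350],(400,400)),cv2.resize(w['image'],(400,400))])[:,:,::-1])"
```

```text
t 33.63 tray x -0.0009 y 0.0719 z 0.1476 r 0.1642 theta 116.0 w 0.0231 F [-1.   2.5  7.5] j [ 0.37  0.36 -0.61  1.73  0.23  1.13 -0.42]
```

View pics/c13.png

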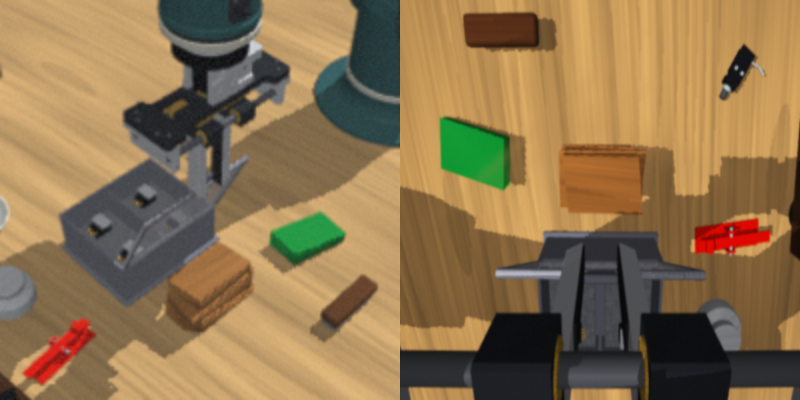

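The flap is up past upright and held by the tab, and the pile is untouched. I'll carry on down.

{"api": "arm_command", "payload": {
  "motion": "8.3 0 -14.9 0 0 0 0.2;9.8 0 -14 0 0 0 0.2;11.1 0 -12.8 0 0 0 0.2;12.5 0 -11.7 0 0 0 0.2;13.7 0 -10.2 0 0 0 0.2;0 0 0 0 0 0 0.2"
}}

```text
clock: 34.23
tcp_pos: [0.5726, 0.1004, 0.1401]
tool_rot: [-0.525, -0.473, 0.526, -0.473]
ft_force: [2.3, 6.5, 5.5]
grip_width: 0.0238
```

```bash
python3 -c "
from h import *
arc()"
```

```text
t 34.23 tray x -0.0007 y 0.1345 z 0.0911 r 0.1624 theta 145.9 w 0.0238 F [2.3 6.5 5.5] j [ 0.24  0.45 -0.61  1.75  0.29  1.04 -0.57]
```

{"api": "arm_command", "payload": {
  "motion": "14.6 0 -8.8 0 0 0 0.2;15.4 0 -7.2 0 0 0 0.2;16.2 0 -5.6 0 0 0 0.2;16 0 -3.8 0 0 0 0.2;0 0 0 0 0 0 0.2"
}}

```text
clock: 34.65
tcp_pos: [0.5752, 0.124, 0.0771]
tool_rot: [-0.525, -0.472, 0.527, -0.473]
ft_force: [3.3, 6.0, 1.1]
grip_width: 0.0236
```

```bash
python3 -c "
from h import *
arc()"
```

```text
t 34.65 tray x -0.0007 y 0.1583 z 0.0281 r 0.1608 theta 169.9 w 0.0236 F [3.3 6.  1.1] j [ 0.17  0.54 -0.58  1.78  0.36  0.93 -0.66]
```

{"api": "arm_command", "payload": {
  "motion": "10 0 -1.6 0 0 0 0.2;8 0 -0.7 0 0 0 0.2;4 0 0 0 0 0 0.2;0 0 0 0 0 0 0.2"
}}

```text
clock: 34.98
tcp_pos: [0.5754, 0.1256, 0.0565]
tool_rot: [-0.526, -0.472, 0.527, -0.473]
ft_force: [2.3, 6.7, 0.4]
grip_width: 0.0238
```

{"api": "arm_command", "payload": {
  "motion": "3 0 0 0 0 0 0.2;0 0 0 0 0 0 0.2"
}}

```text
clock: 35.15
tcp_pos: [0.5754, 0.1257, 0.0539]
tool_rot: [-0.526, -0.472, 0.527, -0.473]
ft_force: [1.8, 6.1, 0.2]
grip_width: 0.0236
```

{"api": "arm_command", "payload": {
  "motion": "1.5 0 0 0 0 0 0.2;0 0 0 0 0 0 0.2"
}}

```text
clock: 35.32
tcp_pos: [0.5755, 0.1256, 0.0526]
tool_rot: [-0.526, -0.472, 0.527, -0.473]
ft_force: [1.9, 6.8, 0.0]
grip_width: 0.0236
```

{"api": "arm_command", "payload": {
  "motion": "1.2 0 0 0 0 0 0.2;0 0 0 0 0 0 0.2"
}}

```text
clock: 35.48
tcp_pos: [0.5754, 0.1256, 0.0514]
tool_rot: [-0.526, -0.472, 0.527, -0.473]
ft_force: [2.9, 6.5, -0.6]
grip_width: 0.0238
```

{"api": "arm_command", "payload": {
  "motion": "1.2 0 0 0 0 0 0.2;0 0 0 0 0 0 0.2"
}}

```text
clock: 35.65
tcp_pos: [0.5755, 0.1256, 0.0502]
tool_rot: [-0.526, -0.472, 0.527, -0.473]
ft_force: [1.0, 6.3, -0.7]
grip_width: 0.0236
```

{"api": "arm_command", "payload": {
  "motion": "1 0 0 0 0 0 0.2;0 0 0 0 0 0 0.2"
}}

```text
clock: 35.82
tcp_pos: [0.5755, 0.1256, 0.0492]
tool_rot: [-0.526, -0.472, 0.527, -0.473]
ft_force: [0.6, 6.4, 0.8]
grip_width: 0.0237
```

{"api": "arm_command", "payload": {
  "motion": "1 0 0 0 0 0 0.2;0 0 0 0 0 0 0.2"
}}

```text
clock: 35.98
tcp_pos: [0.5754, 0.1255, 0.0482]
tool_rot: [-0.526, -0.472, 0.527, -0.473]
ft_force: [1.4, 5.5, 0.1]
grip_width: 0.0239
```

{"api": "arm_command", "payload": {
  "motion": "1 0 0 0 0 0 0.2;0 0 0 0 0 0 0.2"
}}

```text
clock: 36.15
tcp_pos: [0.5754, 0.1255, 0.0472]
tool_rot: [-0.526, -0.472, 0.527, -0.473]
ft_force: [2.2, 6.2, -0.1]
grip_width: 0.0237
```

```bash
python3 -c "
from h import *
arc(); s=shot('scene','s14'); t=shot('top','t14'); w=shot('wrist','w14'); cv2.imwrite('pics/c14.png',np.hstack([cv2.resize(s['image'][80:230,170:320],(400,400),interpolation=2),cv2.resize(w['image'],(400,400))])[:,:,::-1])"
```

```text
t 36.15 tray x -0.0006 y 0.1598 z -0.0018 r 0.1598 theta -179.4 w 0.0237 F [ 2.2  6.2 -0.1] j [ 0.16  0.58 -0.56  1.8   0.39  0.88 -0.69]
```

The picture limit is reached, so I'll go on by force and numbers.

{"api": "arm_command", "payload": {
  "motion": "1 0 -1 0 0 0 0.2;0 0 0 0 0 0 0.2"
}}

```text
clock: 36.47
tcp_pos: [0.5755, 0.1255, 0.0463]
tool_rot: [-0.525, -0.471, 0.527, -0.473]
ft_force: [-0.9, 1.2, 9.7]
grip_width: 0.0237
```

{"api": "arm_command", "payload": {
  "motion": "1 0 0 0 0 0 0.2;0 0 0 0 0 0 0.2"
}}

```text
clock: 36.63
tcp_pos: [0.5755, 0.1255, 0.0457]
tool_rot: [-0.525, -0.471, 0.527, -0.473]
ft_force: [-4.0, 0.2, 15.9]
grip_width: 0.0235
```

```bash
python3 - <<'E'
from h import *
# expected level flap outline corners (lower outer edge etc.) vs scene edges: profile along line across outer edge at several x
s=shot('scene','s15'); g=cv2.cvtColor(s['image'],cv2.COLOR_RGB2HSV).astype(int)
ux=np.array([.994,-.109]);uy=np.array([.109,.994]);H=np.array([.5586,-.0334])
for x in(-.06,.05,.07):
    for th in(3.04,3.14,3.24):
        P=[*(H+ux*x-uy*.14*np.cos(th)),.0775+.14*np.sin(th)]; print(x,th,proj(s,[P])[0].round(1))
    P=[*(H+ux*x+uy*.14),.0775]; u,v=proj(s,[P])[0].round().astype(int)
    print('col',u,'rows',v-8,[tuple(g[r,u]) for r in range(v-8,v+9)])
E
```

```text
-0.06 3.04 [288.1 191.9]
-0.06 3.14 [287.9 195.4]
-0.06 3.24 [287.3 198.6]
col 288 rows 187 [(np.int64(90), np.int64(23), np.int64(45)), (np.int64(103), np.int64(19), np.int64(93)), (np.int64(105), np.int64(10), np.int64(99)), (np.int64(107), np.int64(23), np.int64(99)), (np.int64(115), np.int64(13), np.int64(115)), (np.int64(110), np.int64(20), np.int64(112)), (np.int64(103), np.int64(21), np.int64(87)), (np.int64(110), np.int64(16), np.int64(93)), (np.int64(0), np.int64(7), np.int64(107)), (np.int64(174), np.int64(11), np.int64(115)), (np.int64(17), np.int64(15), np.int64(118)), (np.int64(14), np.int64(38), np.int64(133)), (np.int64(17), np.int64(43), np.int64(136)), (np.int64(16), np.int64(41), np.int64(144)), (np.int64(17), np.int64(62), np.int64(151)), (np.int64(17), np.int64(87), np.int64(167)), (np.int64(17), np.int64(89), np.int64(175))]
0.05 3.04 [258. 216.]
0.05 3.14 [258.1 219.5]
0.05 3.24 [257.8 222.5]
col 258 rows 212 [(np.int64(11), np.int64(21), np.int64(196)), (np.int64(8), np.int64(20), np.int64(190)), (np.int64(0), np.int64(5), np.int64(144)), (np.int64(114), np.int
[... 771 characters left out ...]
(18), np.int64(193)), (np.int64(0), np.int64(14), np.int64(167)), (np.int64(60), np.int64(4), np.int64(122)), (np.int64(117), np.int64(23), np.int64(100)), (np.int64(113), np.int64(19), np.int64(107)), (np.int64(5), np.int64(16), np.int64(96)), (np.int64(11), np.int64(70), np.int64(88)), (np.int64(15), np.int64(139), np.int64(77)), (np.int64(15), np.int64(128), np.int64(98)), (np.int64(17), np.int64(121), np.int64(124)), (np.int64(17), np.int64(110), np.int64(135)), (np.int64(19), np.int64(113), np.int64(135)), (np.int64(18), np.int64(110), np.int64(132)), (np.int64(17), np.int64(114), np.int64(130)), (np.int64(17), np.int64(109), np.int64(129)), (np.int64(18), np.int64(108), np.int64(132))]
```

Force shows contact with the pile. The scene edge reads about 3 px high, so I'll cross-check it against the wrist and top views and the tray rim.

```bash
python3 - <<'E'
from h import *
ux=np.array([.994,-.109]);uy=np.array([.109,.994]);H=np.array([.5586,-.0334])
def P(x,y,z): return [*(H+ux*x+uy*y),z]
w=shot('wrist','w15'); t=shot('top','t15')
for nm,c in(('scene',load('s15')),('wrist',w),('top',t)):
    print(nm)
    g=cv2.cvtColor(c['image'],cv2.COLOR_RGB2HSV)
    for x in(-.06,.055):
        ys=np.arange(.10,.19,.003) ; q=proj(c,[P(x,y,.08) for y in ys])
        print(x,[(round(y*1000),int(g[int(round(v)),int(round(u)),1]),int(g[int(round(v)),int(round(u)),2])) for y,(u,v) in zip(ys,q) if 0<=u<511.4 and 0<=v<383.4])
# rim check in pre-open scene s10: flap top hinge edge expected y=0
c=load('s10'); g=cv2.cvtColor(c['image'],cv2.COLOR_RGB2HSV)
for x in(-.06,.055):
    ys=np.arange(-.03,.03,.003); q=proj(c,[P(x,y,.08) for y in ys]); print('rim',x,[(round(y*1000),int(g[int(round(v)),int(round(u)),1]),int(g[int(round(v)),int(round(u)),2])) for y,(u,v) in zip(ys,q)])
arc()
E
```

```text
scene
-0.06 [(100, 48, 37), (103, 19, 40), (106, 26, 40), (109, 26, 40), (112, 19, 41), (115, 0, 40), (118, 23, 34), (121, 13, 58), (124, 18, 42), (127, 13, 60), (130, 33, 47), (133, 17, 73), (136, 34, 67), (139, 7, 107), (142, 90, 162), (145, 93, 190), (148, 116, 218), (151, 116, 205), (154, 113, 219), (157, 112, 219), (160, 113, 217), (163, 114, 217), (166, 113, 216), (169, 113, 217), (172, 111, 219), (175, 113, 219), (178, 112, 219), (181, 112, 220), (184, 113, 218), (187, 112, 218)]
0.055 [(100, 16, 189), (103, 16, 189), (106, 19, 188), (109, 14, 186), (112, 19, 185), (115, 16, 187), (118, 18, 193), (121, 21, 196), (124, 21, 196), (127, 19, 187), (130, 7, 113), (133, 23, 100), (136, 26, 88), (139, 103, 79), (142, 134, 93), (145, 113, 115), (148, 109, 119), (151, 111, 122), (154, 105, 122), (157, 108, 123), (160, 106, 123), (163, 114, 119), (166, 108, 118), (169, 111, 168), (172, 116, 189), (175, 113, 188), (178, 112, 189), (181, 112, 185), (184, 111, 190), (187, 112, 191)]
wrist
-0.06 [(100, 55, 14), (103, 55, 14), (106, 93, 11), (109, 85, 12), (112, 91, 14), (115, 59, 13), (118,
[... 1837 characters left out ...]
), (-24, 10, 183), (-21, 11, 181), (-18, 11, 181), (-15, 10, 183), (-12, 8, 181), (-9, 9, 178), (-6, 7, 143), (-3, 18, 139), (0, 25, 123), (3, 17, 104), (6, 25, 83), (9, 36, 77), (12, 21, 73), (15, 31, 74), (18, 31, 74), (21, 20, 77), (24, 80, 115), (27, 113, 138)]
rim 0.055 [(-30, 9, 195), (-27, 8, 199), (-24, 8, 198), (-21, 8, 188), (-18, 8, 198), (-15, 11, 200), (-12, 10, 205), (-9, 6, 198), (-6, 16, 111), (-3, 21, 95), (0, 31, 91), (3, 31, 91), (6, 19, 80), (9, 22, 80), (12, 13, 76), (15, 27, 75), (18, 29, 79), (21, 28, 74), (24, 30, 77), (27, 26, 79)]
t 36.78 tray x -0.0005 y 0.1598 z -0.0032 r 0.1599 theta -178.8 w 0.0239 F [-3.5  1.1 14.2] j [ 0.15  0.58 -0.56  1.8   0.39  0.88 -0.69]
```

The wrist and scene views put the flap's outer edge at about 139 mm and 138-141 mm from the hinge at rim height. Both fit a level flap, and the force shows it resting on the pile. I'll ease off, release, rise, then measure with nothing in the way.

{"api": "arm_command", "payload": {
  "motion": "-1 0 0 0 0 0 0.2;0 0 0 0 0 0 0.5;0 0 0 0 0 0 0.6;0 0 0 0 0 0 0.6;0 0 0 0 0 0 0.6;0 0 0 0 0 0 0.6;0 0 0 0 0 0 0.6;-10 0 0 0 0 0 0.6;-25 0 0 0 0 0 0.6;-30 0 0 0 0 0 0.6;-30 0 0 0 0 0 0.6;-30 0 0 0 0 0 0.6"
}}

```text
clock: 37.78
tcp_pos: [0.5747, 0.1256, 0.1725]
tool_rot: [-0.525, -0.472, 0.528, -0.473]
ft_force: [0.1, -0.6, -0.3]
grip_width: 0.0568
```

{"api": "arm_command", "payload": {
  "motion": "-20 0 -25 0 0 0 0.6;0 0 -35 0 0 0 0.6;0 0 -35 0 0 0 0.6;0 0 -35 0 0 0 0.6;0 0 0 0 0 0 0.6;0 0 0 0 0 0 0.6"
}}

```text
clock: 38.28
tcp_pos: [0.5883, 0.2571, 0.1902]
tool_rot: [-0.524, -0.473, 0.527, -0.473]
ft_force: [-0.1, -0.6, -0.9]
grip_width: 0.0563
```

```bash
python3 - <<'E'
from h import *
ux=np.array([.994,-.109]);uy=np.array([.109,.994]);H=np.array([.5586,-.0334])
def P(x,y,z): return [*(H+ux*x+uy*y),z]
arc()
for nm in('scene','wrist','top'):
    c=shot(nm,nm[0]+'16'); o=ray(c,[[256,192]])[0]-[*H,0]
    print(nm,'cam y,z',(o[:2]@uy).round(3),o[2].round(3))
    g=cv2.GaussianBlur(cv2.cvtColor(c['image'],cv2.COLOR_RGB2HSV),(3,3),0)[:,:,1].astype(np.float32)
    for x in(-.07,-.04,.04,.07):
        ys=np.arange(.115,.165,.0005); q=proj(c,[P(x,y,.08) for y in ys]).astype(np.float32)
        v=cv2.remap(g,q[:,:1],q[:,1:],cv2.INTER_LINEAR).ravel()
        print(x,'edge y*1000 at z=.08:',round(1000*ys[np.argmax(v>70)],1),'S',v[::10].astype(int))
    # tab end
    ys=np.arange(.145,.19,.0005); q=proj(c,[P(0,y,.08) for y in ys]).astype(np.float32)
    v=cv2.remap(g,q[:,:1],q[:,1:],cv2.INTER_LINEAR).ravel(); print('tab end',round(1000*ys[np.argmax(v>70)],1),v[::10].astype(int))
E
```

```text
t 38.28 tray x -0.0021 y 0.292 z 0.1412 r 0.3243 theta 154.2 w 0.0563 F [-0.1 -0.6 -0.9] j [-0.01  0.52 -0.64  1.54  0.32  1.2  -0.81]
scene cam y,z 0.49 0.8
-0.07 edge y*1000 at z=.08: 138.0 S [ 20  20  18  15  36  96 109 114 114 115]
-0.04 edge y*1000 at z=.08: 137.0 S [ 23  25  24  18  44 106 114 114 114 114]
0.04 edge y*1000 at z=.08: 137.5 S [ 16  20  18  17  36 110 115 110 110 112]
0.07 edge y*1000 at z=.08: 138.0 S [ 22  22  15  16  31 102 112 108 110 108]
tab end 168.5 [ 24  24  24  24  33  93 113 114 115 114]
wrist cam y,z 0.375 0.394
-0.07 edge y*1000 at z=.08: 138.0 S [ 29  33  42  22  30 135 146 134  88  58]
-0.04 edge y*1000 at z=.08: 138.5 S [ 25  18  34  19  28 144 187 190 189 172]
0.04 edge y*1000 at z=.08: 138.5 S [ 27  19  29  17  31 142 186 180 153 148]
0.07 edge y*1000 at z=.08: 138.5 S [ 23  20  31  18  27 130 141 114  61  50]
tab end 169.5 [ 31  31  30  31  32 103 149 148 146 145]
top cam y,z 0.066 1.677
-0.07 edge y*1000 at z=.08: 115.0 S [48 47 43 35 25 22 21 21 21 24]
-0.04 edge y*1000 at z=.08: 115.0 S [30 24 21 20 21 24 29 32 35 39]
0.04 edge y*1000 at z=.08: 139.5 S [ 21  22  23  18  24  82 112 109 109 109]
0.07 edge y*1000 at z=.08: 138.5 S [ 20  21  20  17  33  91 112 111 110 110]
tab end 145.0 [11 11  9 12 21 26 25 25 25 23]
```

```bash
python3 - <<'E'
from h import *
ux=np.array([.994,-.109]);uy=np.array([.109,.994]);H=np.array([.5586,-.0334])
def P(x,y,z): return [*(H+ux*x+uy*y),z]
def cross(c,x,y0,y1,z,thr=70):
    g=cv2.GaussianBlur(cv2.cvtColor(c['image'],cv2.COLOR_RGB2HSV),(3,3),0)[:,:,1].astype(np.float32)
    ys=np.arange(y0,y1,.0005*np.sign(y1-y0)); q=proj(c,[P(x,y,z) for y in ys]).astype(np.float32)
    v=cv2.remap(g,q[:,:1],q[:,1:],cv2.INTER_LINEAR).ravel(); return round(1000*ys[np.argmax(v>thr)],1)
print('SHUT upper edges at z=.08, truth -140 / tab -172')
for n in('s10','w11','t0'):
    c=load(n); print(n,[cross(c,x,-.12,-.17,.08) for x in(-.07,-.04,.04,.07)],'tab',[cross(c,x,-.155,-.2,.08) for x in(-.006,0,.006)])
print('OPEN lower edges at z=.075, truth 140 / tab 172 if level; sensitivities')
for n in('s16','w16'):
    c=load(n); print(n,[cross(c,x,.12,.165,.075) for x in(-.07,-.04,.04,.07)],'tab',[cross(c,x,.15,.19,.075) for x in(-.006,0,.006)])
    o=ray(c,[[256,192]])[0]; print(' dy per dz at edge',((o[:2]-H)@uy-.14)/(o[2]-.075))
c=load('t16'); print('t16 z=.08',[cross(c,x,.12,.165,.08) for x in(.04,.05,.06,.07)])
# side edges of open flap: x position at z=.08 along y, scene (camera on +x side) : +x side lower edge, -x side upper edge
def crossx(c,y,x0,x1,z,thr=70):
    g=cv2.GaussianBlur(cv2.cvtColor(c['image'],cv2.COLOR_RGB2HSV),(3,3),0)[:,:,1].astype(np.float32)
    xs=np.arange(x0,x1,.0005*np.sign(x1-x0)); q=proj(c,[P(x,y,z) for x in xs]).astype(np.float32)
    v=cv2.remap(g,q[:,:1],q[:,1:],cv2.INTER_LINEAR).ravel(); return round(1000*xs[np.argmax(v>thr)],1)
for n in('s16','w16'): print(n,'x+ edge',[crossx(load(n),y,.07,.11,.075) for y in(.02,.05,.08,.11,.13)],'x- edge',[crossx(load(n),y,-.07,-.11,.08) for y in(.02,.05,.08,.11,.13)])
E
```

```text
SHUT upper edges at z=.08, truth -140 / tab -172
s10 [np.float64(-145.5), np.float64(-145.5), np.float64(-145.0), np.float64(-144.5)] tab [np.float64(-177.0), np.float64(-177.5), np.float64(-176.5)]
w11 [np.float64(-142.0), np.float64(-142.0), np.float64(-142.5), np.float64(-142.5)] tab [np.float64(-173.5), np.float64(-173.5), np.float64(-173.5)]
t0 [np.float64(-142.5), np.float64(-143.0), np.float64(-143.5), np.float64(-142.5)] tab [np.float64(-174.5), np.float64(-175.0), np.float64(-174.5)]
OPEN lower edges at z=.075, truth 140 / tab 172 if level; sensitivities
s16 [np.float64(135.5), np.float64(135.0), np.float64(135.0), np.float64(135.5)] tab [np.float64(166.0), np.float64(166.0), np.float64(164.0)]
 dy per dz at edge 0.48314128023666103
w16 [np.float64(134.0), np.float64(135.0), np.float64(135.0), np.float64(134.5)] tab [np.float64(166.0), np.float64(166.0), np.float64(166.0)]
 dy per dz at edge 0.7379316332106629
t16 z=.08 [np.float64(139.5), np.float64(139.0), np.float64(138.5), np.float64(138.5)]
s16 x+ edge [np.float64(70.0), np.float64(83.0), np.float64(82.0), np.float64(82.0), np.float64(82.5)] x- edge [np.float64(-90.0), np.float64(-90.5), np.float64(-90.0), np.float64(-89.5), np.float64(-89.5)]
w16 x+ edge [np.float64(70.0), np.float64(70.0), np.float64(70.0), np.float64(70.0), np.float64(70.0)] x- edge [np.float64(-70.0), np.float64(-70.0), np.float64(-70.0), np.float64(-70.0), np.float64(-70.0)]
```

Measured against the shut flap, seen by the same cameras:
- **Scene:** level within about 0.01 rad. The edge comes to 140.5 mm against 140 true, and the side edges run parallel.
- **Wrist:** about 0.03 rad high, which is inside the tolerance.
- **Pile:** 75.8 mm by contact.

The arm is clear, so I'm handing the job in.

```bash
python3 - <<'E'
from h import *
st=telemetry.read_state(); print(st['clock'],st['tcp_pos'],st['ft_force'])
print(r.finish_job())
E
```

```text
38.4333 [0.58936525 0.25356289 0.19009452] [0.46689989 0.0841126  0.6170071 ]
the job is handed in; nothing more can be done
None
```

I piled the three offcuts on the hinge side of the tray: long at the bottom, steep reversed on it, short on top. I then swung the clear flap right over by its tab, lowered it slowly onto the pile and handed in at 38.4 s. No verdict was reported.

**Last checks**
- **Pile:** the offcuts' middles were within about 5 mm of one another as seen from above. The top was about 75.8 mm by contact height. The pile still looked intact in the last view, partway through the flap swing.
- **Flap level:** corrected for each camera's error on the shut flap, the scene camera shows it level within about 0.01 rad. The wrist camera reads it about 0.03 rad high. These disagree slightly, but both are inside the 0.05 rad limit.
- **Robot:** the gripper is open and clear, with no force on the tool.

**What went wrong or was not checked**
- The first three grasps closed on air, because the real fingertips sit about 2 cm higher than the reported tool position. I corrected for this from then on, and nothing had been moved.
- The 12-picture limit ran out before the final view, so the end state was checked by measurements only.
- I did not measure the other things on the shelf afterwards. I kept clear of them and saw no sign of contact.

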